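# Lock up printing blocks in the proofing bed

### The job

Lay every printing block on the bench flat, copper up, in a bay of its own in the proofing bed, then push the clamp bar along its rails until its detent snaps in at the end. Take the T-handled hex key from its stand, seat it fully in the socket of the bar's lock screw before turning, tighten the screw clockwise until it stops, and hang the key back upright in its stand. Leave the other things on the bench alone.

Things in the scene. Friction and masses are not known exactly. Their poses are not given: they have to be found in the camera images.
- block1: copper-faced hardwood printing block, 54 (its x) x 40 (its y) x 25 mm high, about 110 g; origin at the centre of its underside, z up; one of two to four alike, lying face up on the bench to the left (None if absent)
- block2: copper-faced hardwood printing block, 54 (its x) x 40 (its y) x 25 mm high, about 110 g; origin at the centre of its underside, z up; one of two to four alike, lying face up on the bench to the left (None if absent)
- block3: copper-faced hardwood printing block, 54 (its x) x 40 (its y) x 25 mm high, about 110 g; origin at the centre of its underside, z up; one of two to four alike, lying face up on the bench to the left (None if absent)
- block4: copper-faced hardwood printing block, 54 (its x) x 40 (its y) x 25 mm high, about 110 g; origin at the centre of its underside, z up; one of two to four alike, lying face up on the bench to the left (None if absent)
- bed: steel bed, plate 195 (x) x 304 (y) x 12 mm, origin at the underside on its centre line; x points away from the robot to the far stop, y left. On the plate (floor 12 mm up) a stop bar (face at x = 75 mm) and five ribs, all 8 mm high, form four bays along y, pitch 52 mm, 46 mm wide, open to -x, for blocks with their 54 mm length along x. A clamp bar slides at the near side
- bay1 (a point): bay 1 of 4 (counted from the left, +y) of the bed: the point on its floor under the centre of a clamped block, 28.5 mm short of the stop face (a block touching the stop is 1.5 mm farther on in x); axes as the bed's
- bay2 (a point): bay 2 of 4 (counted from the left, +y) of the bed: the point on its floor under the centre of a clamped block, 28.5 mm short of the stop face (a block touching the stop is 1.5 mm farther on in x); axes as the bed's
- bay3 (a point): bay 3 of 4 (counted from the left, +y) of the bed: the point on its floor under the centre of a clamped block, 28.5 mm short of the stop face (a block touching the stop is 1.5 mm farther on in x); axes as the bed's
- bay4 (a point): bay 4 of 4 (counted from the left, +y) of the bed: the point on its floor under the centre of a clamped block, 28.5 mm short of the stop face (a block touching the stop is 1.5 mm farther on in x); axes as the bed's
- carriage (a joint): travel of the clamp bar along the bed's +x: 0 back, 0.055 end stop. Friction 1 N; a ball detent resists with up to 6 N from 0.044 to 0.05, past which it snaps the bar to the stop and holds it with 5 N. Bar 24 mm thick, top 36 mm above the bench; its front face is 112 mm from the stop face at 0, 57 mm at 0.055, so it pushes loosely laid blocks home. Starts at 0 to 0.012
- fin (a point): middle of the top edge of the upright fin on the clamp bar, the part to push or pinch: fin 12 mm thick (x), 40 mm wide (y), standing on the bar from 36 to 71.5 mm above the bench (this point is at 71.5 mm); axes as the bed's
- lock_screw (a joint): turn of the socket-head lock screw in the right-hand (-y) end of the clamp bar, in rad, growing clockwise seen from above; starts between 0 and 0.5, tight against its stop at 3.0 (about half a turn, so the key may need regripping while it stands in the socket); friction about 0.15 N m, stays where it is left. It travels with the bar
- socket (a point): centre of the mouth of the screw's hexagon socket, 48 mm above the bench; the socket is vertical, 15 mm across flats and 20 mm deep. Turns with the screw: z up, two of the six flats face along its y and two corners along its x, so the key fits when its x lies at a multiple of 60 degrees to this x
- hex_key: T-handled hex key, 250 g, standing upright in its stand. Origin at the tip of its foot, z up the shank. Ball nose for the first 8 mm, then a hexagon 14 mm across flats (corners along its x) to 45 mm; a collar 32 mm across from 45 to 53 mm; round neck 16 mm across; black handle bar 100 (its x) x 16 (its y) x 16 mm, its centre 98 mm up
- key_stand: wooden block 75 x 75 x 55 mm fixed to the bench on the right, the key's stand; origin at the centre of its underside
- key_stand_hole0 (a point): centre of the mouth of the stand's round hole, 20 mm across, 50 mm deep, on its top face 55 mm up. The key hangs in it by its collar, its tip 45 mm below this point
- ink_tin: ink tin, 76 mm across, 50 mm high, not part of the job; origin at its underside
- jar: amber glass jar, 44 mm across, 60 mm high, not part of the job; origin at its underside
- brayer: ink roller with a wooden handle, about 190 mm long, not part of the job; origin at its underside
- palette_knife: palette knife, 200 mm long, not part of the job; origin at its underside
- graver: engraver's graver with a wooden handle, 125 mm long, not part of the job; origin at its underside
- sketchbook: ring-bound sketchbook, 150 x 200 x 13 mm, not part of the job; origin at its underside
- tape_roll: roll of tape lying flat, 72 mm across, 22 mm high, not part of the job; origin at its underside
Not all that is in view belongs to the job. What is shaped like the block2 but blue or green is not meant.

How it is judged:
By the outcome, as a careful person would: the job done as asked, in the order asked, and still so for the second after the job is handed in, with the robot touching nothing.
Of block1, block2, block3, block4 only 2 to 4 are there at a start; the rules pass over those that are not, and their reading is None.
At some moment in a run one of block1, block2, block3, block4 may be knocked a few centimetres aside while the robot is not near it.
It also fails if it takes over 210 s, if anything falls off the work surface, if the arm or the gripper's body presses on something with over 40 N, if the wrist force passes 120 N, or if a joint passes its speed limit or range.

### The arm

A 6-joint arm with a two-finger parallel gripper is mounted at the origin on the work surface. World frame = base frame: x ahead of the robot, y to its left, z up, the work surface at z = 0. Lengths are in m, angles in rad, forces in N, time in s.
With the tool pointing down it reaches from about 0.375 to 0.975 m from the base axis. Payload 3.8 kg.
Tool frame: the origin (TCP) lies on the centre line of the jaws, within the pads' length; the fingertips stand 25 mm ahead of it and the grasp point (between the pads) lies 6 mm ahead of it; y points along the fingers, z is the direction in which the jaws open and shut, and the axes are right-handed (so a half turn about y gives the same grasp; the last joint's range is limited). The gripper opens to 85 mm and grips with 20 to 120 N. Pads are 22 mm wide; open, the fingers measure 114 mm over their backs; the gripper's body (76 mm by 85 mm) begins 54 mm behind the grasp point. The pads swing forward as they close: fully open they stand 13 mm farther back than shut.
Start: joints at [-1.352, 0.264, 1.604, -0, 1.274, -0.037], TCP at [0.171, -0.653, 0.256] pointing down, gripper open.
Joint ranges: [-2.63, 2.63], [-0.94, 2.18], [0.31, 2.57], [-1.31, 4.45], [0, 2.66], [-2.55, 2.55]. Speed limits (rad/s): [2.57, 2.57, 3.14, 3.14, 3.14, 3.14].

### API

Orientations are given as a rotation vector (axis times angle).
In Python, from workcell import bot gives the robot as it stands.
- The arm moves only by the shell command python3 -m jog 'ROWS' [FORCE]. ROWS is JSON, a list of rows, each a list of 5 numbers: the shift along the world's x, y, z in mm, then the turn about the world's z in degrees, then the finger opening in mm, from 0 to 85.4. A call has exactly 10 rows; each row is the pose to reach, as a shift and turn from the pose commanded when the call began; what a row does not reach only later rows make up. A row lasts 1/8 s, in which the tool goes at most 62.5 mm and 10.7 degrees, less where a joint would pass 70% of its speed; a pose out of reach is approached as far as the arm can. A call with a gripper value outside its range is refused whole. The fingers move at their own pace and stop on an object; FORCE is the grip in N (left out, the last holds). Time passes only in rows, so rows that repeat a pose let the fingers close, or fill a call up. It gives the time, the measured TCP pose, the force and the opening at its end, in the units of the state.
- bot.read_state(): the state, without advancing time (a new reading comes with each control period).
- bot.read_camera(name): name is "side" or "top" or "wrist"; returns a dict with "pixels" (384x512x3 uint8, red, green, blue), "fx", "fy", "cx", "cy" (pixels), "R" (3x3) and "t" (3): a world point X has camera coordinates R X + t. Camera axes: x right, y down, z forward; pixel columns grow to the right and rows downward; lengths in m; the calibration is good to about 2 mm. The wrist camera is an equidistant fisheye: a pixel r from the principal point sees the ray r / f radians off the axis. A picture is of the moment at which its call begins. There is no depth.
- bot.finish_job(): hands the job in, once; it reports no verdict.
The state is a dict: "time": time; "q": joint angles; "joint_vel": joint speeds; "joint_torque": joint torques, N m; "tool_pos": TCP position; "tcp_rot": TCP orientation; "wrist_force": force on the tool from outside, world axes, zero at the start; "torque": the same for the moment, N m; "width": opening from 0.0 (shut) to 1.0 (fully open).
Only numpy, scipy, OpenCV 4.12 (cv2) and the standard library are available. Lean on these libraries where they do the work, as an engineer would, in place of code of your own. Each camera call takes 0.05 s, during which the arm holds its last target.

## Working session

There is one attempt and no reset: what is moved stays moved. The work goes in short steps, Python scripts to look and compute and a shell command to move; the robot and the scene stay as the last step left them, time stands still between calls to the robot, and variables do not carry over. Pictures are saved under pics/ and viewed, and the job is handed in when it is done.

```bash
ls; mkdir -p pics; python3 - <<'E'
from workcell import bot
import cv2
for n in ["side","top","wrist"]:
    c=bot.read_camera(n); cv2.imwrite(f"pics/{n}0.png",cv2.cvtColor(c["pixels"],cv2.COLOR_RGB2BGR))
    print(n,c["fx"],c["fy"],c["cx"],c["cy"],c["R"],c["t"])
print(bot.read_state())
E
```

```text
pics
side 488.5598922246123 488.5598922246123 254.4297213865878 188.7671314418416 [[-0.99935534 -0.03570906 -0.00371063]
 [-0.02161521  0.68098603 -0.73197733]
 [ 0.02866511 -0.73142525 -0.68131888]] [0.53040908 0.06285088 1.61556402]
top 452.6379715369107 452.6379715369107 256.1950722854009 183.27613492487882 [[-0.02206808 -0.99953602 -0.02099397]
 [-0.99465263  0.02406973 -0.10043305]
 [ 0.10089177  0.01866534 -0.9947223 ]] [0.03536824 0.53526076 1.62014429]
wrist 297.3186396354542 297.3186396354542 254.16745480110143 192.46467345672036 [[ 0.25243687 -0.96761163 -0.00183578]
 [-0.92059229 -0.24075353  0.3074859 ]
 [-0.2979689  -0.07593077 -0.95155087]] [-0.67423891 -0.04017406  0.38000684]
{'time': 0.15, 'q': array([-1.35190757e+00,  2.64588575e-01,  1.60506044e+00, -2.91153733e-06,
        1.27368232e+00, -3.68884815e-02]), 'joint_vel': array([-0.00098843, -0.00297898, -0.00442292, -0.00041368, -0.00089158,
       -0.00029593]), 'joint_torque': array([ 6.93151878e-05, -5.15906239e+01, -3.67959023e+01, -7.30659940e-05,
        8.05425545e-03, -6.51963646e-06]), 'tool_pos': array([ 0.17066598, -0.65253474,  0.25524219]), 'tcp_rot': array([-0.26830594,  2.08701398, -2.08337428]), 'wrist_force': array([ 0.07197312,  0.92596418, -0.11002621]), 'torque': array([-0.02341386,  0.02054953,  0.00102019]), 'width': 0.9996526560323549}
```

View pics/top0.png

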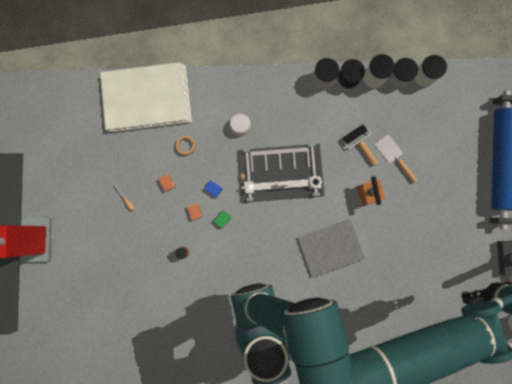

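View pics/side0.png

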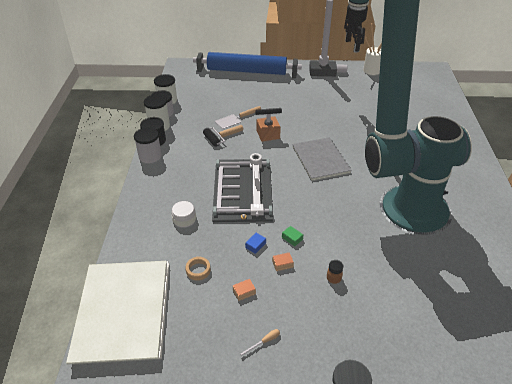

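View pics/wrist0.png

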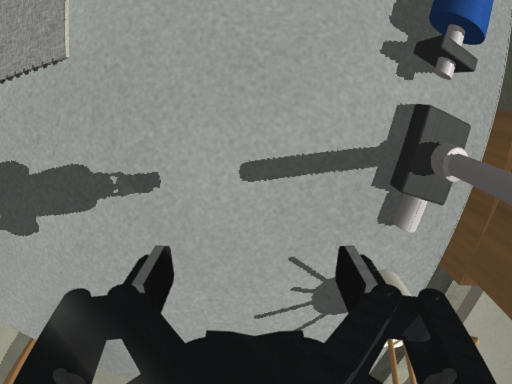

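```bash
cat > h.py <<'E'
import numpy as np, cv2
from workcell import bot
def cam(n,save=None):
    c=bot.read_camera(n)
    if save: cv2.imwrite(f"pics/{save}.png",cv2.cvtColor(c["pixels"],cv2.COLOR_RGB2BGR))
    return c
def ray(c,u,v):
    if c.get("fish"):
        dx=(u-c["cx"])/c["fx"];dy=(v-c["cy"])/c["fy"];r=np.hypot(dx,dy)
        d=np.array([dx/r*np.sin(r),dy/r*np.sin(r),np.cos(r)]) if r>1e-9 else np.array([0,0,1.])
    else: d=np.array([(u-c["cx"])/c["fx"],(v-c["cy"])/c["fy"],1.])
    R=np.array(c["R"]);return -R.T@np.array(c["t"]),R.T@d
def plane(c,u,v,z):
    o,d=ray(c,u,v);s=(z-o[2])/d[2];return o+s*d
def proj(c,X):
    p=np.array(c["R"])@np.array(X)+np.array(c["t"])
    if c.get("fish"):
        r=np.hypot(p[0],p[1]);th=np.arctan2(r,p[2]);return c["cx"]+c["fx"]*th*p[0]/r,c["cy"]+c["fy"]*th*p[1]/r
    return c["cx"]+c["fx"]*p[0]/p[2],c["cy"]+c["fy"]*p[1]/p[2]
def wcam(save=None):
    c=cam("wrist",save);c["fish"]=True;return c
def crop(c,u0,u1,v0,v1,k,name):
    im=cv2.cvtColor(c["pixels"],cv2.COLOR_RGB2BGR)[v0:v1,u0:u1]
    cv2.imwrite(f"pics/{name}.png",cv2.resize(im,None,fx=k,fy=k,interpolation=cv2.INTER_CUBIC))
def tool():
    from scipy.spatial.transform import Rotation as Ro
    s=bot.read_state();M=Ro.from_rotvec(s["tcp_rot"]).as_matrix()
    return s,M
def summ():
    s,M=tool();print("t",round(s["time"],2),"pos",np.round(s["tool_pos"]*1000,1),"jaw axis deg",np.round(np.degrees(np.arctan2(M[1,2],M[0,2])),1),"y",np.round(M[:,1],2),"F",np.round(s["wrist_force"],1),"T",np.round(s["torque"],2),"w",round(s["width"]*85.4,1))
def copper(c,lo=(3,110,90),hi=(14,255,255)):
    hsv=cv2.cvtColor(c["pixels"],cv2.COLOR_RGB2HSV);return cv2.inRange(hsv,np.array(lo),np.array(hi))
E
python3 - <<'E'
from h import *
c=cam("top");crop(c,100,400,100,270,2.6,"topz");crop(c,150,240,160,235,8,"blkz")
m=copper(c);n,l,s,ce=cv2.connectedComponentsWithStats(m)
for i in range(1,n):
    if s[i,4]>20: print(ce[i],s[i],plane(c,*ce[i],0.02))
c=cam("side");crop(c,200,330,90,230,4,"sidez")
summ()
E
```

```text
[166.09333333 182.40666667] [159 175  15  16 150] [0.54789257 0.35388444 0.02      ]
[379.90588235 189.98823529] [376 179   9  21  85] [ 0.5013331  -0.42533224  0.02      ]
[367.46703297 192.67582418] [360 181  16  23 182] [ 0.49262436 -0.37996323  0.02      ]
[194.16447368 211.375     ] [188 204  14  16 152] [0.43926909 0.25138984 0.02      ]
t 0.25 pos [ 170.7 -652.7  255.6] jaw axis deg -75.3 y [-0.  0. -1.] F [-0.   0.2  0. ] T [-0.    0.03 -0.02] w 85.2
```

View pics/topz.png

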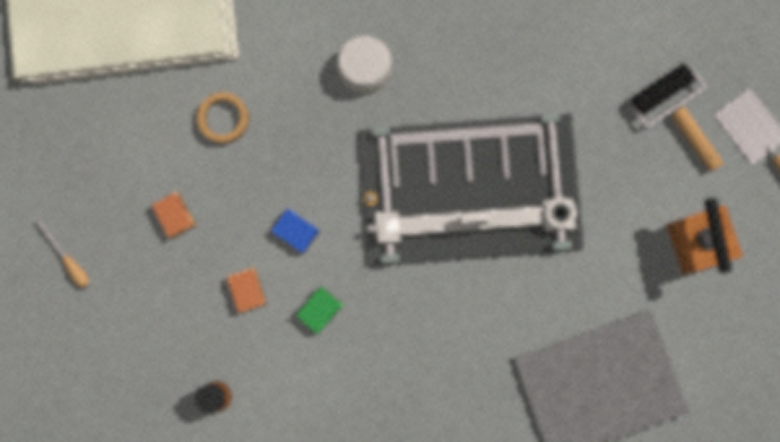

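View pics/blkz.png

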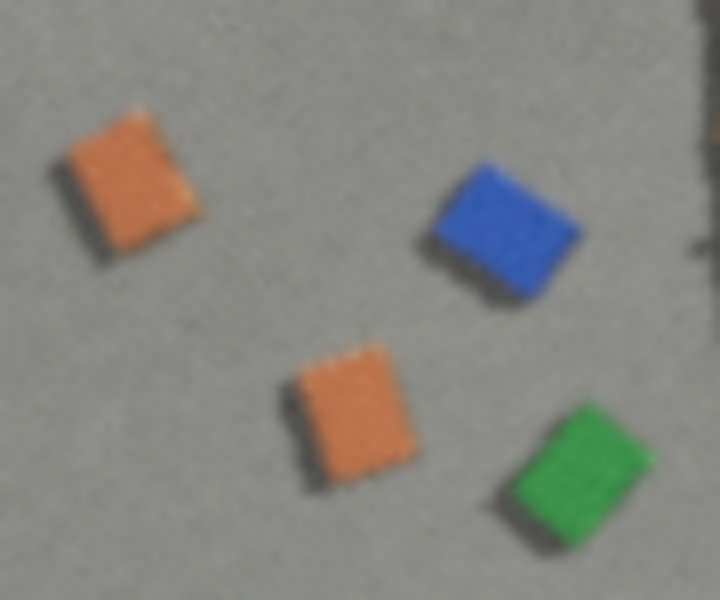

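View pics/sidez.png

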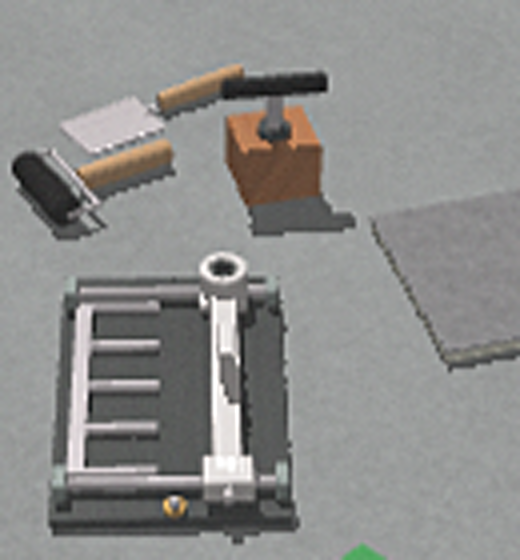

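```bash
python3 -m jog '[[35,50,20,1,85],[70,100,40,2,85],[105,150,60,3,85],[140,200,70,4,85],[170,250,70,5,85],[200,300,70,6,85],[230,350,70,7,85],[260,400,70,8,85],[290,450,70,9,85],[310,480,70,10,85]]' 40
python3 -m jog '[[0,40,0,0,85],[0,85,0,0,85],[0,130,0,0,85],[0,180,0,0,85],[0,230,0,0,85],[0,280,0,0,85],[0,330,0,0,85],[0,380,0,0,85],[0,420,0,0,85],[0,440,0,0,85]]'
python3 - <<'E'
from h import *
summ();c=wcam("w1");t=cam("top","t1")
E
```

```text
time: 1.5
tool_pos: [0.4816, -0.1706, 0.3264]
tcp_rot: [-0.435, 1.982, -1.982]
wrist_force: [-0.6, -0.9, 0.3]
width: 1.0
time: 2.75
tool_pos: [0.4804, 0.2688, 0.3261]
tcp_rot: [-0.436, 1.982, -1.982]
wrist_force: [-0.6, -1.5, -0.3]
width: 0.994
t 2.75 pos [480.4 268.8 326.1] jaw axis deg -65.2 y [-0. -0. -1.] F [-0.6 -1.5 -0.3] T [ 0.02 -0.02  0.04] w 84.9
```

View pics/w1.png

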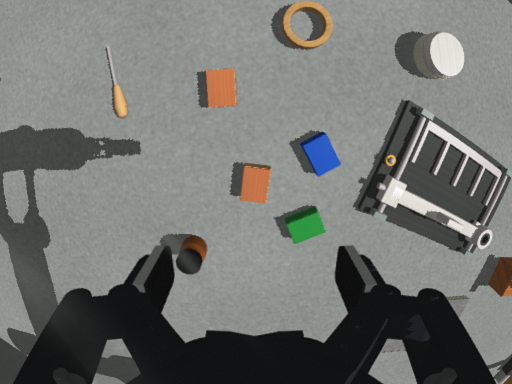

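Two copper blocks at (221,88) and (255,184). Lookalikes are blue (320,153), green (305,225), the brown key stand at right (505,275) and the amber jar (192,252). The copper ones are the job.

```bash
cat >> h.py <<'E'
def rects(c,z=0.025,mina=150,m=None):
    m=copper(c) if m is None else m
    out=[]
    cs,_=cv2.findContours(m,cv2.RETR_EXTERNAL,cv2.CHAIN_APPROX_NONE)
    for k in cs:
        if cv2.contourArea(k)<mina: continue
        p=np.array([plane(c,float(a),float(b),z)[:2]*1000 for a,b in k[:,0]],np.float32)
        (x,y),(w,h),a=cv2.minAreaRect(p)
        if w<h: w,h,a=h,w,a+90
        out.append((np.round(k[:,0].mean(0)),round(x,1),round(y,1),round(w,1),round(h,1),round((a+90)%180-90,1)))
    return out
E
python3 - <<'E'
from h import *
c=wcam()
for r in rects(c): print("w",r)
t=cam("top")
for r in rects(t,mina=60): print("t",r)
crop(c,190,350,50,260,3.5 if 0 else 2.8,"w1z")
E
```

```text
w (array([254., 184.]), 439.7, 248.7, 52.5, 39.0, 17.2)
w (array([220.,  88.]), 547.8, 350.8, 52.7, 39.7, 28.0)
t (array([194., 211.]), 439.3, 250.8, 50.9, 39.0, 17.9)
t (array([368., 193.]), 492.0, -381.1, 74.7, 47.1, 15.8)
t (array([380., 190.]), 505.3, -424.0, 73.7, 16.7, 11.2)
```

View pics/w1z.png

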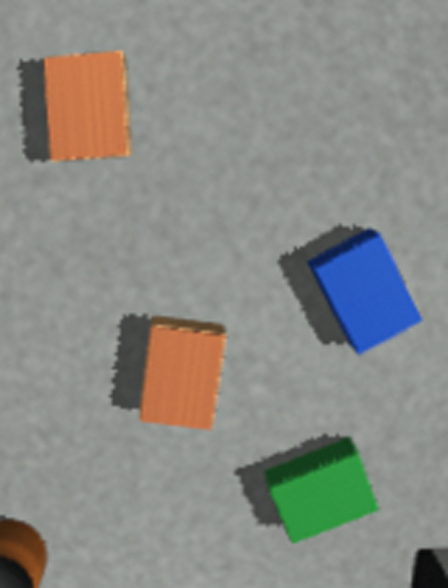

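```bash
python3 - <<'E'
from h import *
c=wcam()
for lo,hi in [((100,120,60),(130,255,255)),((50,100,40),(80,255,255))]:
    for r in rects(c,m=copper(c,lo,hi)): print(r)
summ()
o=-np.array(c["R"]).T@np.array(c["t"]);print(o)
E
```

```text
(array([318., 153.]), 522.6, 181.8, 57.3, 40.8, 54.2)
(array([303., 224.]), 412.6, 150.9, 53.5, 48.6, -42.4)
t 3.0 pos [480.9 265.9 326.2] jaw axis deg -65.4 y [-0. -0. -1.] F [ 0.2  0.3 -1.2] T [-0.01 -0.02 -0.04] w 85.2
[0.5518951  0.29888696 0.44367338]
```

```bash
python3 -m jog '[[-10,-5,-30,-2,60],[-20,-9,-70,-4,60],[-30,-14,-120,-6,60],[-41,-18,-170,-7.5,60],[-41,-18,-215,-7.5,60],[-41,-18,-250,-7.5,60],[-41,-18,-250,-7.5,60],[-41,-18,-250,-7.5,60],[-41,-18,-250,-7.5,60],[-41,-18,-250,-7.5,60]]' 40
python3 - <<'E'
from h import *
summ();c=wcam("w2")
for r in rects(c): print(r)
E
```

```text
time: 4.25
tool_pos: [0.441, 0.2495, 0.078]
tcp_rot: [-0.307, 2.06, -2.058]
wrist_force: [1.2, -0.7, 0.0]
width: 0.701
t 4.25 pos [441.  249.5  78. ] jaw axis deg -72.8 y [ 0.  0. -1.] F [ 1.2 -0.7  0. ] T [-0.02  0.04  0.  ] w 59.9
(array([151., 352.]), 296.4, 300.6, 25.2, 19.0, 17.5)
(array([255., 227.]), 439.3, 248.4, 52.0, 38.7, 17.1)
(array([144.,  29.]), 544.5, 349.0, 46.2, 38.8, 27.8)
```

View pics/w2.png

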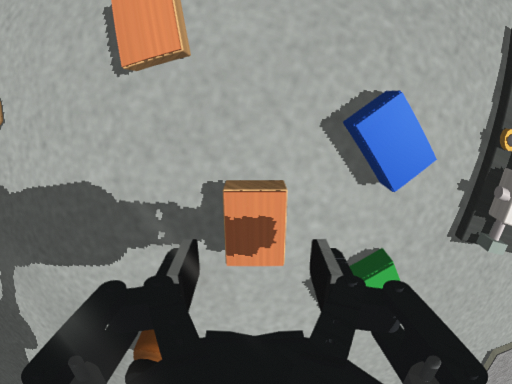

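Block B (255,223) is centred between the jaws. The green lookalike is beside the right finger, but clear of it.

```bash
python3 -m jog '[[-1,-1,-20,0,60],[-1,-1,-38,0,60],[-1,-1,-43,0,60],[-1,-1,-43,0,60],[-1,-1,-43,0,30],[-1,-1,-43,0,30],[-1,-1,-43,0,30],[-1,-1,-43,0,30],[-1,-1,-43,0,30],[-1,-1,-43,0,30]]' 40
python3 -m jog '[[0,0,10,0,30],[0,0,30,0,30],[0,0,60,0,30],[0,0,100,0,30],[0,0,140,0,30],[0,0,170,0,30],[0,0,190,0,30],[0,0,200,0,30],[0,0,200,0,30],[0,0,200,0,30]]' 40
python3 - <<'E'
from h import *
summ();c=wcam("w3");t=cam("top","t3")
crop(t,230,340,130,215,7,"t3z")
E
```

```text
time: 5.55
tool_pos: [0.4395, 0.2483, 0.034]
tcp_rot: [-0.309, 2.06, -2.059]
wrist_force: [0.7, -0.1, 5.6]
width: 0.457
time: 6.8
tool_pos: [0.438, 0.2476, 0.2319]
tcp_rot: [-0.313, 2.061, -2.062]
wrist_force: [-0.1, 1.1, -0.2]
width: 0.459
t 6.8 pos [438.  247.6 231.9] jaw axis deg -72.8 y [-0. -0. -1.] F [-0.1  1.1 -0.2] T [-0.01  0.03 -0.01] w 39.2
```

View pics/w3.png

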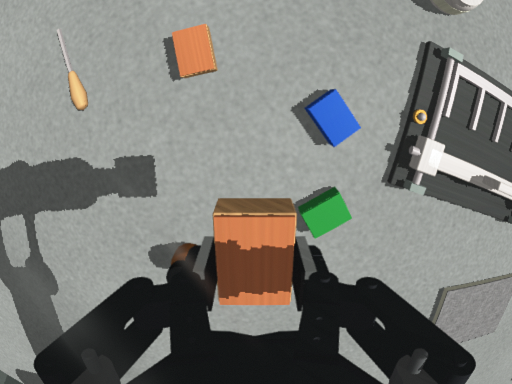

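View pics/t3z.png

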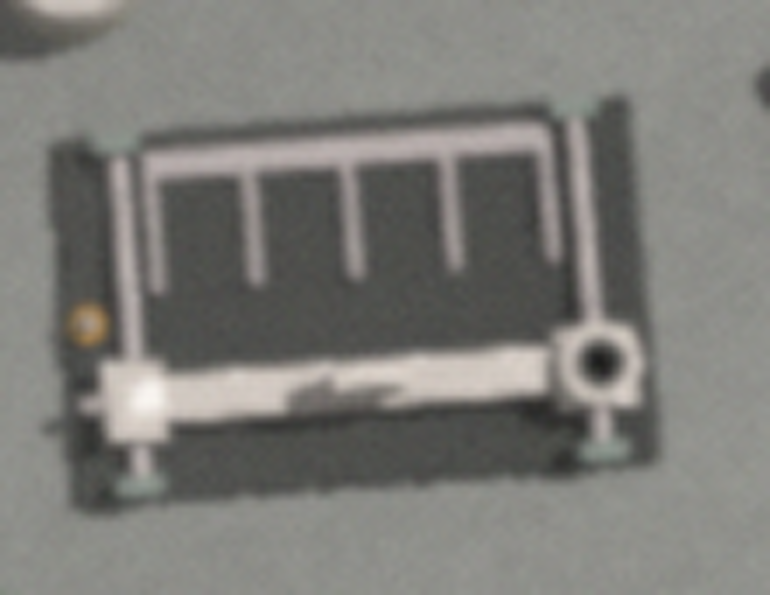

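```bash
python3 - <<'E'
from h import *
t=cam("top")
def P(a,b,z): return np.round(plane(t,230+a/7-.4,130+b/7-.4,z)*1000,1)
print("stop",P(160,180,.02),P(545,152,.02))
print("ribs near ends",[P(*p,.02) for p in [(158,293),(257,283),(357,278),(457,270),(555,262)]])
print("corners",[P(*p,.012) for p in [(50,145),(625,97),(75,512),(660,460)]])
print("screw",P(600,365,.048))
E
```

```text
stop [640.4  34.6  20. ] [ 650.1 -167.8   20. ]
ribs near ends [array([580.6,  36.9,  20. ]), array([584.6, -15. ,  20. ]), array([585.9, -67.4,  20. ]), array([ 588.8, -119.8,   20. ]), array([ 591.8, -171.1,   20. ])]
corners [array([661.9,  92.6,  12. ]), array([ 679.8, -211.7,   12. ]), array([467.3,  83. ,  12. ]), array([ 487.3, -223. ,   12. ])]
screw [ 534.2 -189.5   48. ]
```

```bash
python3 -m jog '[[5,-20,20,-2,30],[10,-60,40,-4,30],[15,-100,60,-6,30],[20,-145,70,-8,30],[25,-190,70,-10,30],[30,-235,70,-12,30],[35,-275,70,-14,30],[40,-305,70,-14,30],[40,-318,70,-14,30],[40,-318,70,-14,30]]'
python3 - <<'E'
from h import *
summ();c=wcam("w4")
E
```

```text
time: 8.2
tool_pos: [0.4785, -0.0702, 0.3028]
tcp_rot: [-0.06, 2.196, -2.194]
wrist_force: [0.4, -0.1, -1.4]
width: 0.458
t 8.2 pos [478.5 -70.2 302.8] jaw axis deg -86.9 y [-0.  0. -1.] F [ 0.4 -0.1 -1.4] T [-0.03 -0.04  0.  ] w 39.2
```

View pics/w4.png

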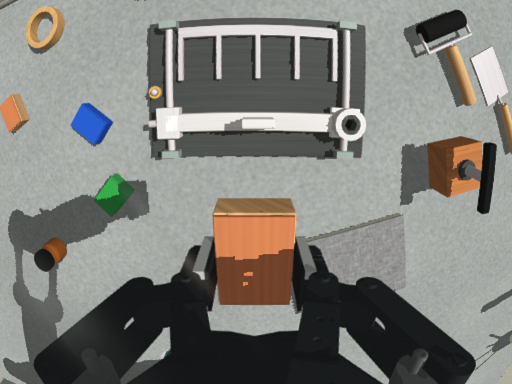

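```bash
python3 - <<'E'
from h import *
c=wcam();crop(c,145,375,10,165,3.4,"w4z")
E
```

```text
(no output)
```

View pics/w4z.png

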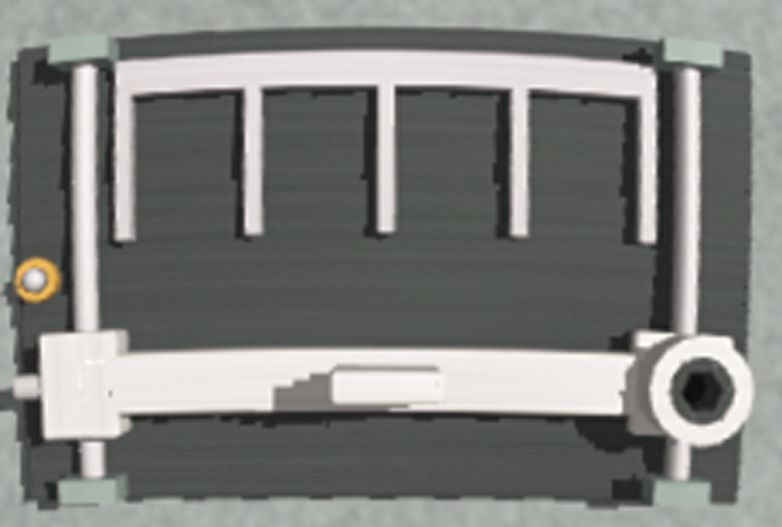

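```bash
python3 - <<'E'
from h import *
c=wcam()
def P(a,b,z): return plane(c,145+a/3.4-.35,10+b/3.4-.35,z)*1000
ribs=np.array([P(*p,.02) for p in [(125,241),(253,235),(386,233),(519,236),(648,243)]])[:,:2]
stop=np.array([P(*p,.02) for p in [(190,93),(320,88),(452,88),(585,95)]])[:,:2]
corn=np.array([P(*p,.012) for p in [(20,52),(750,55),(25,505),(740,497)]])[:,:2]
print(np.round(ribs,1),np.round(np.diff(ribs,axis=0),1));print(np.round(stop,1));print(np.round(corn,1), corn.mean(0))
for a in (ribs,stop): 
    k=np.polyfit(a[:,1],a[:,0],1);print("yaw",np.degrees(np.arctan(-k[0])))
print("socket",P(702,390,.048),"fin",P(387,384,.0715))
psi=np.radians(3.2)
ps=[]
ex=np.array([np.cos(psi),np.sin(psi)]);ey=np.array([-ex[1],ex[0]])
sf=stop.mean(0)@ex; yc=ribs[2]@ey; yc2=ribs.mean(0)@ey
print("stop face ex",sf,"yc",yc,yc2, "origin",(sf-75)*ex+yc2*ey)
for i in range(4): print("bay",i+1,np.round((sf-28.5)*ex+(yc2+78-52*i)*ey,1))
E
```

```text
[[ 579.8   34. ]
 [ 582.7  -17.2]
 [ 585.7  -68.9]
 [ 588.4 -120.8]
 [ 591.1 -172.9]] [[  2.9 -51.2]
 [  2.9 -51.7]
 [  2.7 -51.9]
 [  2.8 -52.2]]
[[ 640.3   10.8]
 [ 643.1  -40.1]
 [ 646.2  -91.2]
 [ 648.8 -143.7]]
[[ 663.    86. ]
 [ 679.6 -215.1]
 [ 468.9   78.9]
 [ 489.5 -226.8]] [575.23685522 -69.23669693]
yaw 3.116450405284079
yaw 3.1528730672123073
socket [ 535.47203081 -191.64516921   48.        ] fin [529.81597396 -71.73573271  71.5       ]
stop face ex 639.908249256225 yc -101.4737570299654 -101.72450232062617 origin [569.70583889 -70.03186118]
bay 1 [611.8  10.4]
bay 2 [614.7 -41.5]
bay 3 [617.6 -93.4]
bay 4 [ 620.5 -145.3]
```

```bash
python3 -m jog '[[20,5,-10,0,30],[45,10,-20,0,30],[70,15,-50,0,30],[95,20,-90,0,30],[115,25,-130,0,30],[128,28,-165,0,30],[133,28,-190,0,30],[133,28,-215,0,30],[133,28,-215,0,30],[133,28,-215,0,30]]'
python3 - <<'E'
from h import *
summ();c=wcam("w5");crop(cam("side"),200,330,90,230,4,"s5")
E
```

```text
time: 9.6
tool_pos: [0.6124, -0.0413, 0.0892]
tcp_rot: [-0.06, 2.192, -2.192]
wrist_force: [0.4, -0.1, -0.4]
width: 0.454
t 9.6 pos [612.4 -41.3  89.2] jaw axis deg -86.8 y [ 0. -0. -1.] F [ 0.4 -0.1 -0.4] T [ 0.02 -0.03 -0.01] w 38.8
```

View pics/w5.png

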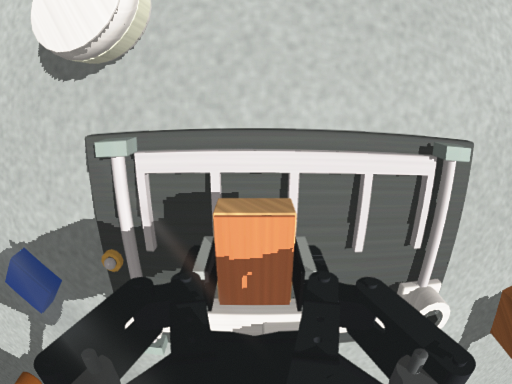

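View pics/s5.png

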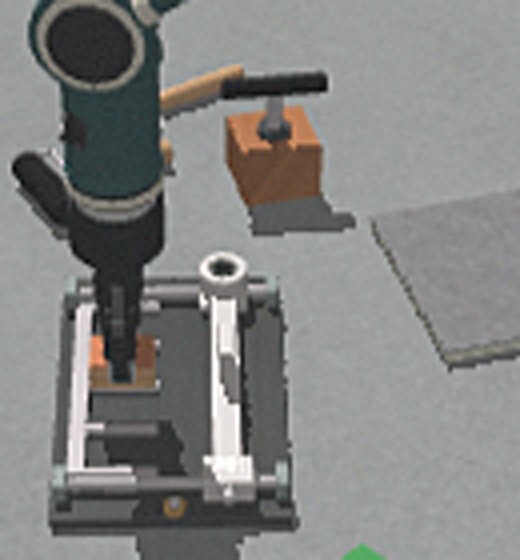

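```bash
python3 - <<'E'
from h import *
c=wcam();crop(c,130,390,130,320,3,"w5z")
E
```

```text
(no output)
```

View pics/w5z.png

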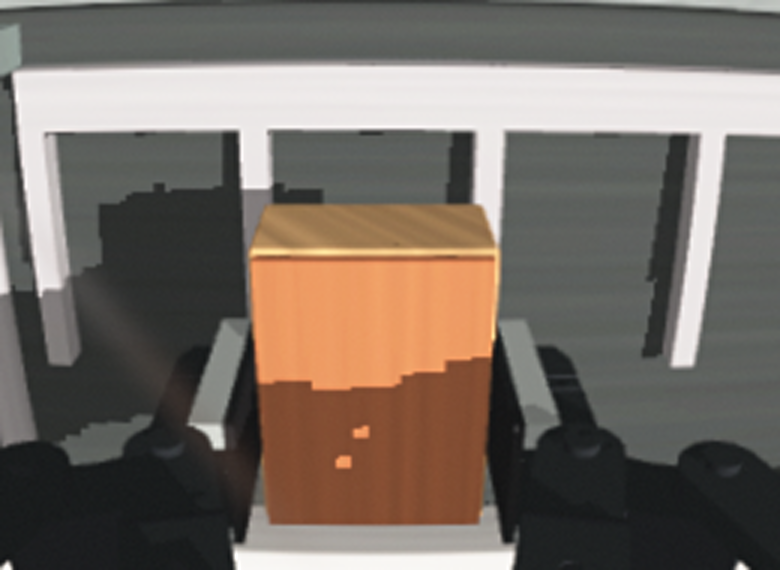

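```bash
python3 - <<'E'
from h import *
c=wcam()
def P(a,b,z): return plane(c,130+a/3-.33,130+b/3-.33,z)*1000
psi=np.radians(3.13);ex=np.array([np.cos(psi),np.sin(psi)]);ey=np.array([-ex[1],ex[0]])
f=lambda p:np.round([p[:2]@ex,p[:2]@ey],1)
print("ribs",f(P(255,130,.02)),f(P(489,130,.02)),f(P(712,133,.02)),f(P(40,130,.02)))
print("blk bottom front",f(P(268,205,.055)),f(P(484,205,.055)),"top",f(P(250,256,.080)),f(P(498,258,.080)))
summ(); print(f(bot.read_state()["tool_pos"]*1000))
E
```

```text
ribs [641. -50.] [ 641. -101.] [ 640.8 -153. ] [641.5   0. ]
blk bottom front [635.6 -56.6] [635.6 -95.9] top [635.7 -56.6] [635.4 -95.2]
t 9.8 pos [612.9 -42.   90. ] jaw axis deg -86.8 y [ 0. -0. -1.] F [ 0.1  0.  -0.7] T [-0.04 -0.04 -0.  ] w 39.2
[609.6 -75.4]
```

```bash
python3 -m jog '[[0,0,-15,0,30],[0,0,-30,0,30],[0,0,-38,0,30],[0,0,-41,0,30],[0,0,-41,0,30],[0,0,-41,0,55],[0,0,-41,0,55],[0,0,-41,0,55],[0,0,-20,0,55],[0,0,0,0,55]]'
python3 -m jog '[[0,0,40,0,55],[-20,0,90,4,55],[-40,30,140,8,55],[-55,70,180,12,55],[-65,120,200,16,55],[-70,170,210,20,55],[-75,220,210,26,55],[-75,270,210,32,55],[-75,320,210,32,70],[-75,340,210,32,70]]'
python3 - <<'E'
from h import *
summ();print(bot.read_state()["q"]);c=wcam("w6")
for r in rects(c): print(r)
t=cam("top");crop(t,130,350,130,250,3.5,"t6")
E
```

```text
time: 11.05
tool_pos: [0.6123, -0.0421, 0.0902]
tcp_rot: [-0.059, 2.193, -2.193]
wrist_force: [-0.1, 0.7, -0.1]
width: 0.649
time: 12.3
tool_pos: [0.5365, 0.3006, 0.3004]
tcp_rot: [-0.592, 1.869, -1.867]
wrist_force: [0.9, 0.0, 0.5]
width: 0.818
t 12.3 pos [536.5 300.6 300.4] jaw axis deg -54.7 y [ 0.  0. -1.] F [0.9 0.  0.5] T [-0.04  0.02  0.01] w 69.8
[4.69959932e-01 1.25517940e-01 1.68660194e+00 3.76750516e-04
 1.32672268e+00 1.42453928e+00]
(array([444., 244.]), 611.9, -53.5, 55.7, 43.4, 3.1)
(array([228., 130.]), 548.5, 351.5, 53.4, 39.1, 27.9)
```

View pics/w6.png

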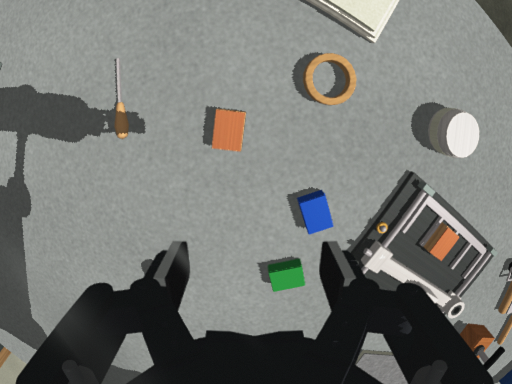

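View pics/t6.png

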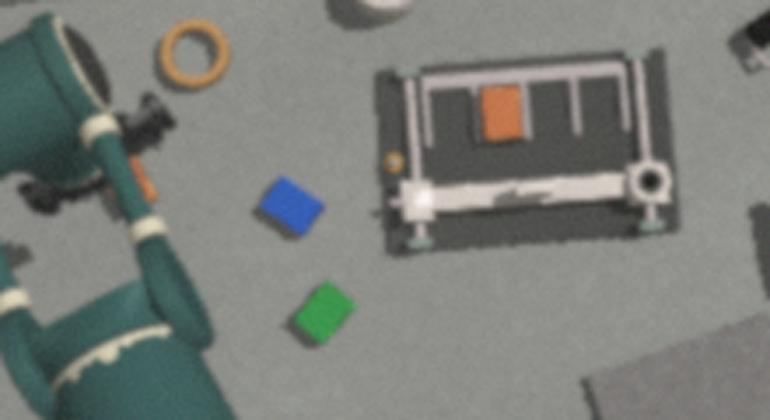

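```bash
python3 -m jog '[[2,8,-10,10,75],[4,16,-30,20,75],[6,24,-60,30,75],[8,32,-90,40,75],[10,40,-120,50,75],[11,48,-150,60,75],[11,52,-180,70,75],[11,52,-210,80,75],[11,52,-215,82.7,75],[11,52,-215,82.7,75]]'
python3 - <<'E'
from h import *
summ();c=wcam("w7")
for r in rects(c): print(r)
E
```

```text
time: 13.65
tool_pos: [0.548, 0.348, 0.0831]
tcp_rot: [-1.402, 0.846, -0.846]
wrist_force: [-0.4, -0.6, -0.0]
width: 0.883
t 13.65 pos [548.  348.   83.1] jaw axis deg 27.7 y [-0. -0. -1.] F [-0.4 -0.6 -0. ] T [ 0.02 -0.    0.01] w 75.4
(array([257., 218.]), 547.1, 351.5, 52.5, 38.8, 27.6)
```

View pics/w7.png

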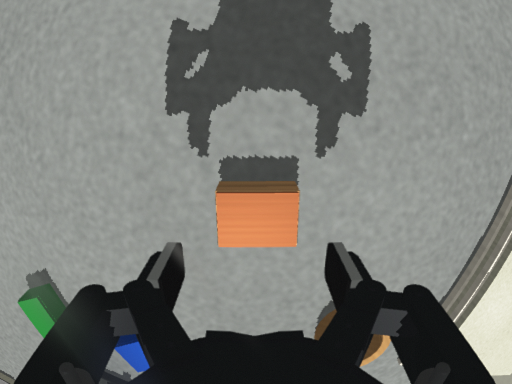

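```bash
python3 - <<'E'
from h import *
t=cam("top");print(plane(t,185.5,146,.02)*1000)
c=wcam();print(rects(c));summ()
E
```

```text
[681.55419152 281.53323173  20.        ]
[(array([255., 218.]), 547.1, 351.6, 52.5, 39.0, 27.7)]
t 13.8 pos [548.9 349.5  84.6] jaw axis deg 27.8 y [ 0.  0. -1.] F [-0.2  0.3 -0.6] T [ 0.05 -0.03  0.02] w 75.2
```

Tape roll is far from the fingers. Grip.

```bash
python3 -m jog '[[-1,2,-20,0,75],[-1,2,-40,0,75],[-1,2,-51,0,75],[-1,2,-51,0,75],[-1,2,-51,0,45],[-1,2,-51,0,45],[-1,2,-51,0,45],[-1,2,-51,0,45],[-1,2,-51,0,45],[-1,2,-51,0,45]]' 40
python3 - <<'E'
from h import *
summ()
E
python3 -m jog '[[0,0,10,0,45],[0,-10,40,-3,45],[0,-40,90,-6,45],[0,-80,140,-9,45],[-5,-130,180,-12,45],[-5,-180,200,-15,45],[-10,-230,200,-18,45],[-10,-280,200,-21,45],[-10,-330,200,-24.7,45],[-10,-350,200,-24.7,45]]'
python3 - <<'E'
from h import *
summ();wcam("w8");summ()
E
```

```text
time: 15.05
tool_pos: [0.5472, 0.3522, 0.0329]
tcp_rot: [-1.4, 0.844, -0.844]
wrist_force: [-0.5, -0.7, 4.4]
width: 0.616
t 15.05 pos [547.2 352.2  32.9] jaw axis deg 27.9 y [ 0.  0. -1.] F [-0.5 -0.7  4.4] T [ 0.02  0.01 -0.  ] w 52.6
time: 16.3
tool_pos: [0.5361, -0.0003, 0.2322]
tcp_rot: [-1.234, 1.171, -1.17]
wrist_force: [1.1, -0.1, -1.4]
width: 0.62
t 16.3 pos [ 5.361e+02 -3.000e-01  2.322e+02] jaw axis deg 3.0 y [-0. -0. -1.] F [ 1.1 -0.1 -1.4] T [0.01 0.02 0.03] w 53.0
t 16.35 pos [536.3  -1.5 232.2] jaw axis deg 3.0 y [-0. -0. -1.] F [ 0.4 -1.8 -1.2] T [-0.03  0.01 -0.01] w 53.0
```

View pics/w8.png

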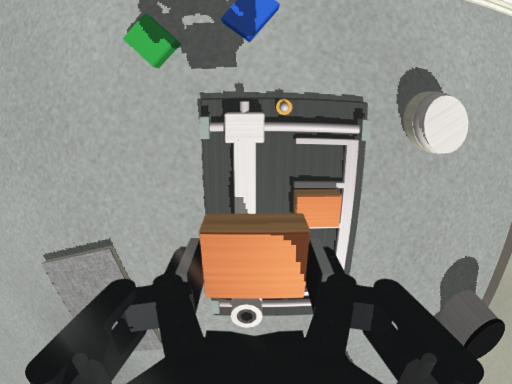

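```bash
python3 -m jog '[[20,-20,0,0,45],[40,-45,0,0,45],[60,-70,0,0,45],[79,-93,-30,0,45],[79,-93,-70,0,45],[79,-93,-110,0,45],[79,-93,-138,0,45],[79,-93,-148,0,45],[79,-93,-148,0,45],[79,-93,-148,0,45]]'
python3 - <<'E'
from h import *
summ();c=wcam();crop(c,130,390,100,320,3,"w9z")
E
```

```text
time: 17.6
tool_pos: [0.6171, -0.091, 0.086]
tcp_rot: [-1.233, 1.166, -1.17]
wrist_force: [0.1, 0.7, -1.7]
width: 0.618
t 17.6 pos [617.1 -91.   86. ] jaw axis deg 3.2 y [ 0. -0. -1.] F [ 0.1  0.7 -1.7] T [ 0.02 -0.02  0.02] w 52.7
```

View pics/w9z.png

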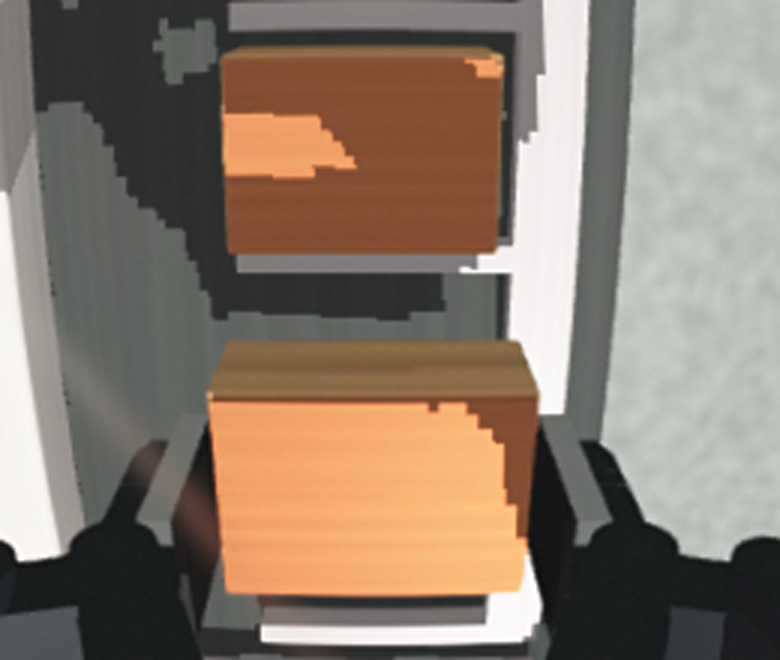

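```bash
python3 - <<'E'
from h import *
c=wcam()
def P(a,b,z): return plane(c,130+a/3-.33,100+b/3-.33,z)*1000
psi=np.radians(3.13);ex=np.array([np.cos(psi),np.sin(psi)]);ey=np.array([-ex[1],ex[0]])
f=lambda p:np.round([p[:2]@ex,p[:2]@ey],1)
print("rib23 near edge",f(P(490,272,.02)),"stop",f(P(508,300,.02)),"rib34 edges",f(P(400,640,.02)),f(P(400,625,.02)))
print("blk bottom",f(P(226,342,.053)),f(P(519,342,.053)),"top",f(P(208,398,.078)),f(P(538,398,.078)))
print("placed blk near edge top",f(P(230,252,.037)),f(P(496,252,.037)))
summ(); print(f(bot.read_state()["tool_pos"]*1000))
E
```

```text
rib23 near edge [ 636.2 -104.3] stop [ 640.5 -110.8] rib34 edges [ 617.9 -207.2] [ 617.9 -201.8]
blk bottom [ 583.6 -107.2] [ 637.5 -107.3] top [ 584.5 -106.7] [ 636.6 -106.8]
placed blk near edge top [582.6 -94.7] [634.8 -94.8]
t 17.7 pos [617.2 -91.1  86.2] jaw axis deg 3.2 y [ 0. -0. -1.] F [-0.8 -0.8 -1.5] T [-0.03  0.02 -0.01] w 53.1
[ 611.3 -124.7]
```

```bash
python3 -m jog '[[0,0,-15,0,45],[0,0,-30,0,45],[0,0,-38,0,45],[0,0,-41,0,45],[0,0,-41,0,45],[0,0,-41,0,64],[0,0,-41,0,64],[0,0,-41,0,64],[0,0,-20,0,64],[0,0,0,0,64]]'
python3 -m jog '[[0,0,40,0,64],[-20,0,90,0,64],[-40,0,130,0,64],[-60,0,150,0,64],[-80,10,150,0,64],[-90,15,150,0,64],[-90,15,150,0,64],[-90,15,150,0,64],[-90,15,150,0,64],[-90,15,150,0,64]]'
python3 - <<'E'
from h import *
summ();c=wcam("w10");t=cam("top");crop(t,230,340,130,215,7,"t10");s=cam("side","s10");crop(s,200,330,90,230,4,"s10z")
E
```

```text
time: 18.95
tool_pos: [0.6162, -0.0911, 0.0859]
tcp_rot: [-1.234, 1.168, -1.169]
wrist_force: [0.4, 0.1, 0.1]
width: 0.748
time: 20.2
tool_pos: [0.526, -0.0762, 0.2339]
tcp_rot: [-1.235, 1.169, -1.168]
wrist_force: [-0.1, 0.3, -0.1]
width: 0.748
t 20.2 pos [526.  -76.2 233.9] jaw axis deg 3.1 y [-0.  0. -1.] F [-0.1  0.3 -0.1] T [-0.02  0.02 -0.02] w 63.9
```

View pics/w10.png

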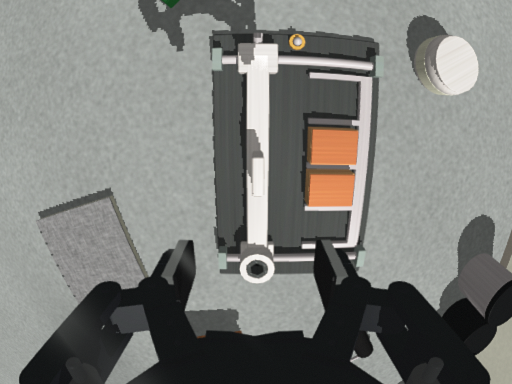

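View pics/s10.png

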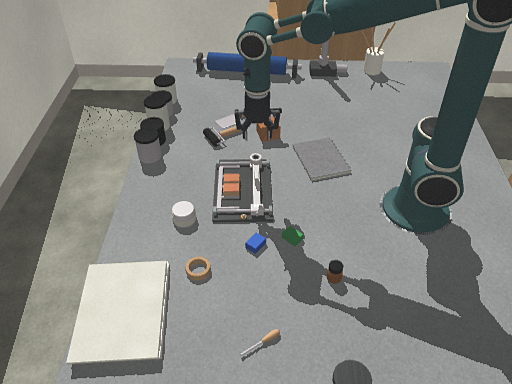

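```bash
python3 - <<'E'
from h import *
c=wcam();crop(c,200,390,20,290,2.2,"w10z");crop(c,230,290,130,220,8,"finz")
for p in [(258,176)]: print(plane(c,*p,.0715)*1000)
E
```

```text
[528.73139193 -71.36663137  71.5       ]
```

View pics/finz.png

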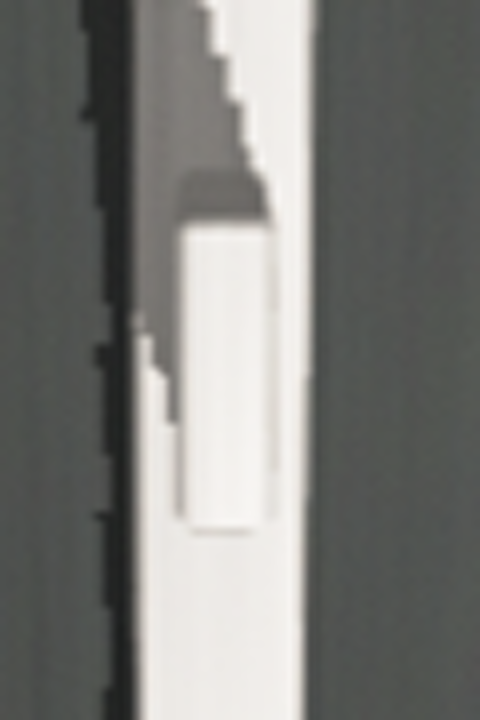

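```bash
python3 -m jog '[[1,2,-20,0,40],[3,5,-60,0,40],[3,5,-100,0,40],[3,5,-135,0,40],[3,5,-155,0,40],[3,5,-164,0,40],[3,5,-164,0,40],[3,5,-164,0,5],[3,5,-164,0,5],[3,5,-164,0,5]]' 30
python3 -m jog '[[0,0,0,0,5],[0,0,0,0,5],[3,0.2,0,0,5],[7,0.4,0,0,5],[11,0.6,0,0,5],[15,0.8,0,0,5],[19,1,0,0,5],[22,1.2,0,0,5],[25,1.4,0,0,5],[25,1.4,0,0,5]]'
python3 - <<'E'
from h import *
summ();c=wcam("w11")
E
```

```text
time: 21.65
tool_pos: [0.5298, -0.0712, 0.0716]
tcp_rot: [-1.233, 1.167, -1.17]
wrist_force: [-1.5, 0.3, 5.5]
width: 0.132
time: 22.9
tool_pos: [0.5551, -0.0699, 0.0716]
tcp_rot: [-1.233, 1.166, -1.17]
wrist_force: [0.9, 0.0, 6.1]
width: 0.13
t 22.9 pos [555.1 -69.9  71.6] jaw axis deg 3.2 y [ 0. -0. -1.] F [0.9 0.  6.1] T [ 0.02  0.12 -0.04] w 11.1
```

View pics/w11.png

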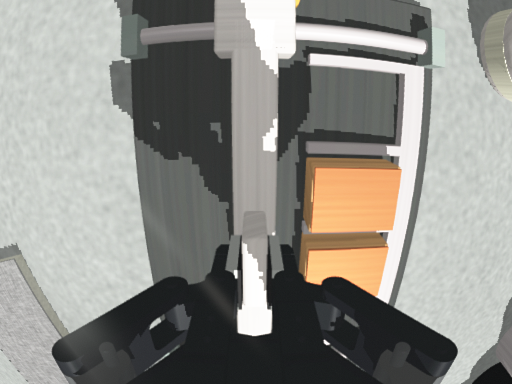

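```bash
python3 -m jog '[[4,0.2,0,0,5],[8,0.4,0,0,5],[11,0.6,0,0,5],[14,0.8,0,0,5],[17,0.9,0,0,5],[20,1.1,0,0,5],[22,1.2,0,0,5],[24,1.3,0,0,5],[26,1.4,0,0,5],[26,1.4,0,0,5]]'
python3 - <<'E'
from h import *
summ();cam("top")
summ();c=wcam("w12")
E
```

```text
time: 24.2
tool_pos: [0.5775, -0.0687, 0.0716]
tcp_rot: [-1.239, 1.172, -1.166]
wrist_force: [-11.9, -1.3, 16.7]
width: 0.13
t 24.2 pos [577.5 -68.7  71.6] jaw axis deg 3.2 y [-0.01 -0.   -1.  ] F [-11.9  -1.3  16.7] T [-0.28  1.59 -0.12] w 11.1
t 24.25 pos [577.4 -68.7  71.6] jaw axis deg 3.2 y [-0.01 -0.   -1.  ] F [-11.6  -2.   16.5] T [-0.27  1.54 -0.1 ] w 11.5
```

View pics/w12.png

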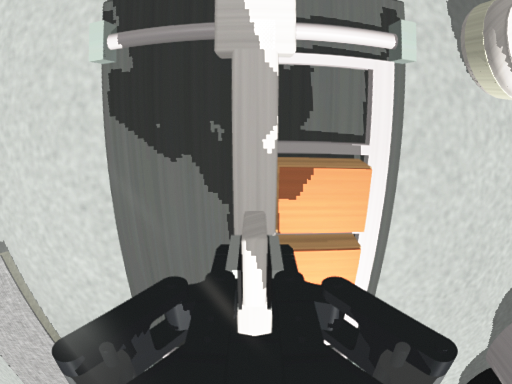

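```bash
python3 -m jog '[[-2,0,0,0,5],[-2,0,0,0,40],[-2,0,0,0,40],[-2,0,30,0,40],[-2,0,70,0,40],[-5,0,120,0,40],[-10,-20,160,-5,40],[-20,-60,190,-12,40],[-30,-100,210,-20,40],[-40,-150,230,-28,40]]'
python3 -m jog '[[-20,-30,0,-8,40],[-40,-60,0,-18,40],[-60,-90,0,-28,40],[-75,-120,0,-38,40],[-90,-140,0,-46,40],[-90,-155,0,-46,40],[-90,-165,0,-46,40],[-90,-165,0,-46,40],[-90,-165,0,-46,40],[-90,-165,0,-46,40]]'
python3 - <<'E'
from h import *
summ();c=wcam("w13");t=cam("top");crop(t,230,340,130,215,7,"t13");crop(cam("side"),200,330,90,230,4,"s13")
E
```

```text
time: 25.55
tool_pos: [0.5397, -0.2188, 0.301]
tcp_rot: [-0.969, 1.523, -1.523]
wrist_force: [1.2, -0.8, 0.1]
width: 0.473
time: 26.8
tool_pos: [0.4501, -0.3826, 0.3003]
tcp_rot: [-0.345, 2.04, -2.039]
wrist_force: [0.8, -0.2, -0.3]
width: 0.467
t 26.8 pos [ 450.1 -382.6  300.3] jaw axis deg -70.8 y [ 0.  0. -1.] F [ 0.8 -0.2 -0.3] T [0.01 0.04 0.02] w 39.9
```

View pics/w13.png

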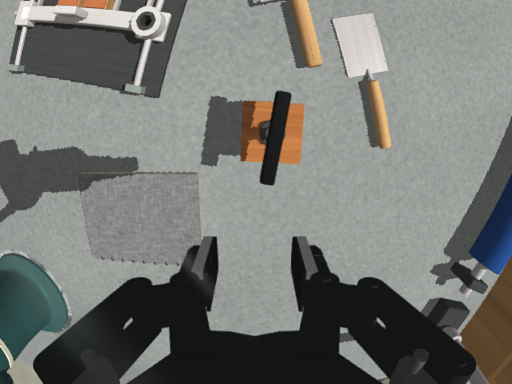

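View pics/t13.png

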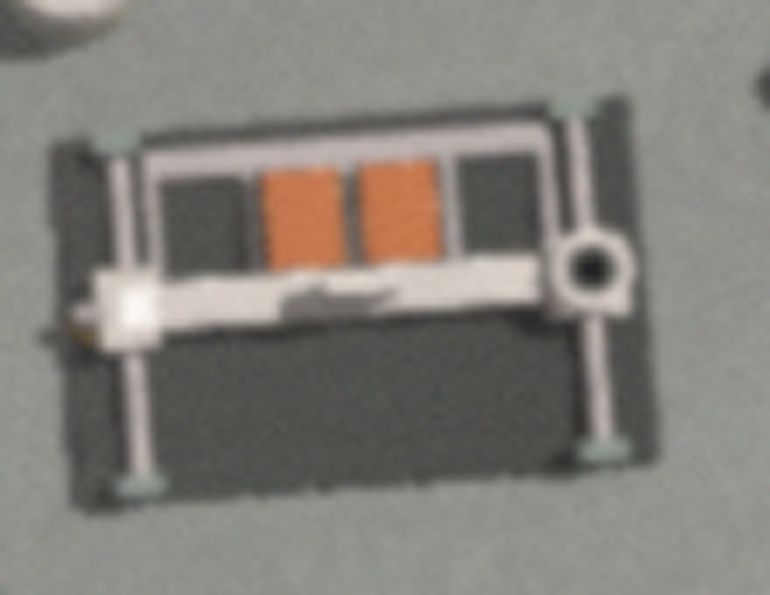

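```bash
cat >> h.py <<'E'
def dark(c,box,th=50):
    g=c["pixels"].max(2);m=np.zeros(g.shape,np.uint8);u0,u1,v0,v1=box
    m[v0:v1,u0:u1]=(g[v0:v1,u0:u1]<th)*255;return m
E
python3 - <<'E'
from h import *
c=wcam()
print(rects(c,z=.108,m=dark(c,(225,300,85,190),45)))
m=cv2.morphologyEx(dark(c,(225,300,85,190),45),cv2.MORPH_OPEN,np.ones((9,9),np.uint8))
print(rects(c,z=.116,m=m))
crop(c,190,320,75,200,6,"keyz")
E
```

```text
[(array([273., 137.]), 491.9, -386.6, 100.0, 24.8, 9.9)]
[(array([274., 137.]), 493.4, -389.9, 97.4, 15.9, 9.7)]
```

View pics/keyz.png

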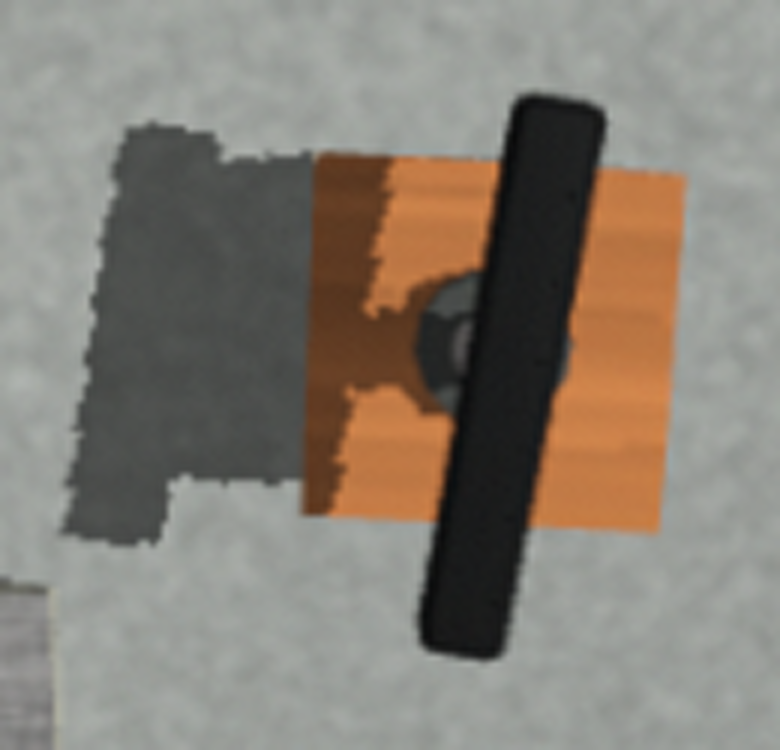

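```bash
python3 - <<'E'
from h import *
c=wcam()
p=np.array([plane(c,190+a/6-.4,75+b/6-.4,.055)[:2]*1000 for a,b in [(315,155),(686,178),(658,532),(302,515)]]);print(p,p.mean(0))
E
python3 -m jog '[[10,-2,-15,-3,40],[20,-4,-40,-6,40],[30,-6,-70,-9.5,40],[43,-7,-100,-9.5,40],[43,-7,-125,-9.5,40],[43,-7,-145,-9.5,40],[43,-7,-145,-9.5,40],[43,-7,-145,-9.5,40],[43,-7,-145,-9.5,40],[43,-7,-145,-9.5,40]]'
python3 - <<'E'
from h import *
summ();c=wcam("w14")
m=cv2.morphologyEx(dark(c,(215,300,120,260),45),cv2.MORPH_OPEN,np.ones((9,9),np.uint8))
print(rects(c,z=.116,m=m))
E
```

```text
[[ 518.13869054 -344.24034105]
 [ 539.19117074 -416.25195685]
 [ 468.09419834 -436.99789202]
 [ 446.85284292 -365.59220431]] [ 493.06922564 -390.77059856]
time: 28.3
tool_pos: [0.4932, -0.3907, 0.1565]
tcp_rot: [-0.179, 2.131, -2.134]
wrist_force: [1.1, -0.2, -0.2]
width: 0.469
t 28.3 pos [ 493.2 -390.7  156.5] jaw axis deg -80.3 y [ 0. -0. -1.] F [ 1.1 -0.2 -0.2] T [ 0.09 -0.04  0.04] w 40.1
[(array([252., 205.]), 510.6, -385.8, 67.6, 18.3, 10.3)]
```

View pics/w14.png

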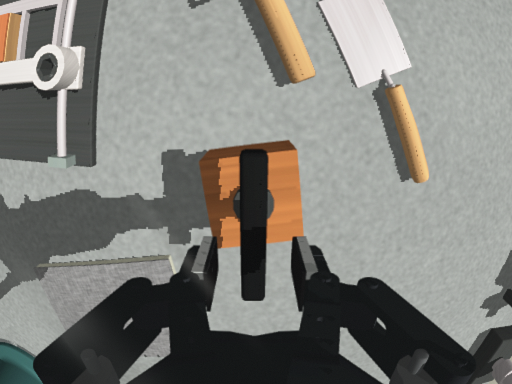

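```bash
python3 -m jog '[[0,0,-20,0,40],[0,0,-37,0,40],[0,0,-42,0,40],[0,0,-42,0,40],[0,0,-42,0,8],[0,0,-42,0,8],[0,0,-42,0,8],[0,0,-42,0,8],[0,0,-42,0,8],[0,0,-42,0,8]]' 80
python3 - <<'E'
from h import *
summ()
E
python3 -m jog '[[0,0,10,0,8],[0,0,25,0,8],[0,0,40,0,8],[0,0,60,0,8],[0,0,80,0,8],[0,0,95,0,8],[0,0,110,0,8],[0,0,120,0,8],[0,0,120,0,8],[0,0,120,0,8]]'
python3 - <<'E'
from h import *
summ();c=wcam("w15");s=cam("side","s15");crop(s,210,330,70,180,6,"s15z")
E
```

```text
time: 29.6
tool_pos: [0.4932, -0.3905, 0.1141]
tcp_rot: [-0.179, 2.132, -2.134]
wrist_force: [0.4, 0.7, 6.1]
width: 0.173
t 29.6 pos [ 493.2 -390.5  114.1] jaw axis deg -80.3 y [ 0. -0. -1.] F [0.4 0.7 6.1] T [ 0.11 -0.02 -0.02] w 14.8
time: 30.85
tool_pos: [0.4924, -0.3899, 0.2325]
tcp_rot: [-0.181, 2.135, -2.133]
wrist_force: [0.2, 0.1, -2.7]
width: 0.17
t 30.85 pos [ 492.4 -389.9  232.5] jaw axis deg -80.3 y [-0.  0. -1.] F [ 0.2  0.1 -2.7] T [ 0.01 -0.04  0.02] w 14.5
```

View pics/w15.png

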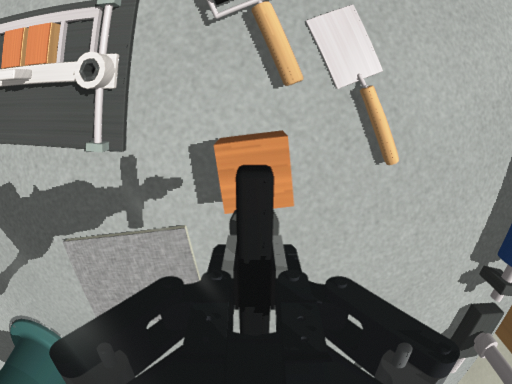

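View pics/s15z.png

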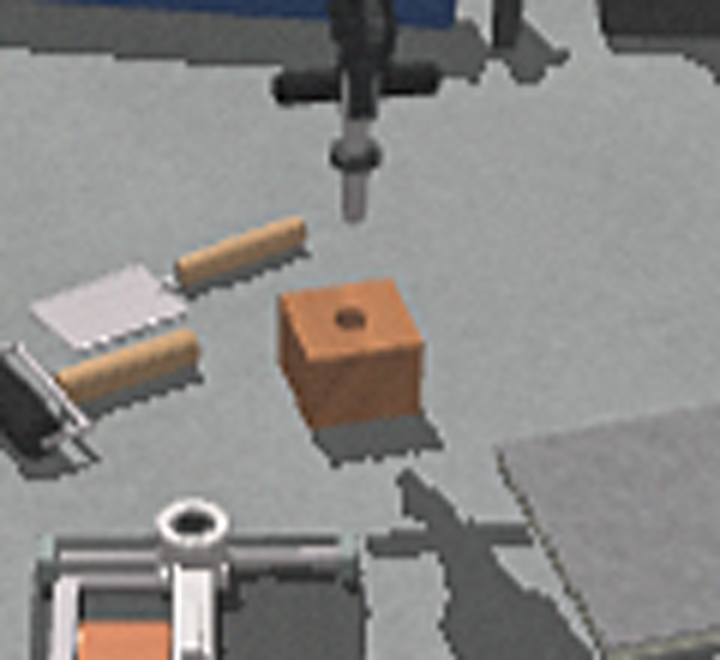

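```bash
python3 -m jog '[[2,20,0,0,8],[5,45,0,0,8],[8,75,0,0,8],[11,105,0,0,8],[14,130,0,0,8],[17,155,0,0,8],[20,175,0,0,8],[22,190,0,0,8],[22,190,0,0,8],[22,190,0,0,8]]'
python3 - <<'E'
from h import *
summ();cam("top");c=wcam("w16");summ();crop(c,200,320,60,190,5,"w16z")
E
```

```text
time: 32.2
tool_pos: [0.5148, -0.2006, 0.2333]
tcp_rot: [-0.18, 2.133, -2.134]
wrist_force: [0.9, -0.2, -2.5]
width: 0.171
t 32.2 pos [ 514.8 -200.6  233.3] jaw axis deg -80.3 y [ 0. -0. -1.] F [ 0.9 -0.2 -2.5] T [0.   0.   0.02] w 14.6
t 32.3 pos [ 514.8 -201.   233.3] jaw axis deg -80.4 y [ 0. -0. -1.] F [ 0.1  0.5 -1.7] T [ 0.03 -0.05 -0.02] w 15.2
```

View pics/w16.png

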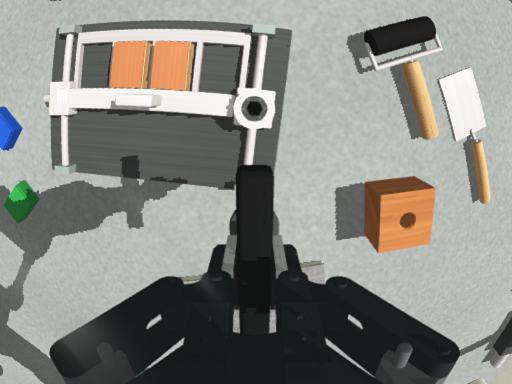

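View pics/w16z.png

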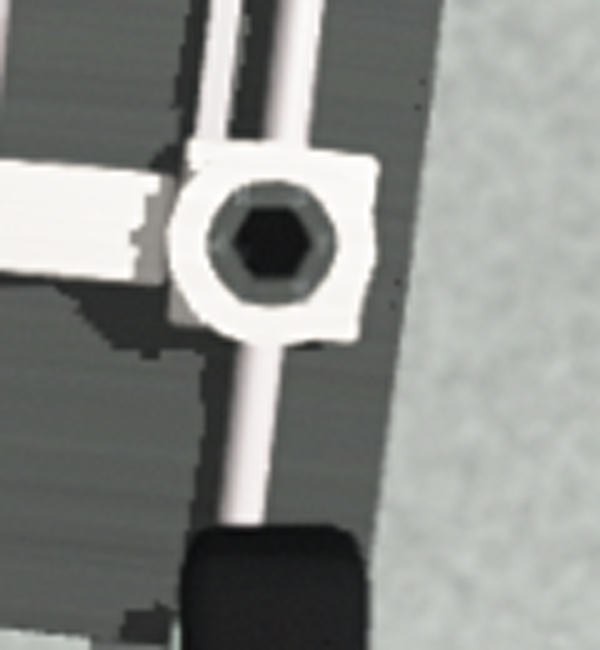

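```bash
python3 - <<'E'
from h import *
c=wcam();g=c["pixels"].max(2)
print(g[95:122,240:270])
m=dark(c,(240,270,95,122),40)
cs,_=cv2.findContours(m,cv2.RETR_EXTERNAL,cv2.CHAIN_APPROX_NONE)
k=max(cs,key=cv2.contourArea);M=cv2.moments(k)
u,v=M["m10"]/M["m00"],M["m01"]/M["m00"];print(u,v,cv2.contourArea(k),plane(c,u,v,.048)*1000)
p=np.array([plane(c,float(a),float(b),.048)[:2]*1000 for a,b in k[:,0]]);d=p-plane(c,u,v,.048)[:2]*1000
for a in range(-90,90,10):
    w=d@[np.cos(np.radians(a)),np.sin(np.radians(a))];print(a,round(w.max()-w.min(),1),end="; ")
E
```

```text
[[249 249 248 249 249 249 249 250 251 251 245 243 242 241 239 239 240 245
  250 251 250 250 249 248 248 248 248 248 248 249]
 [250 249 249 249 249 250 250 245 236 217 176 153 150 139 125 128 137 175
  212 233 243 250 251 250 249 249 249 249 249 249]
 [249 249 249 249 251 251 236 222 157 112  98  97  96  93  91  92  95  99
  106 128 171 222 248 251 250 250 249 249 250 250]
 [250 250 250 251 253 236 157 157 125 118 113 102  97  93  94  95  99 105
  101 103 119 140 206 248 251 250 249 249 250 249]
 [250 250 251 254 250 159 100 129 134 129 123 107  98  96  96  98 100 112
  117 102  97  96 124 206 248 251 250 250 250 250]
 [247 248 251 252 175 101  93 114 114 125 115  97  95  96  96  93  97 105
  122 111  98  95  94 125 204 249 251 249 249 249]
 [247 249 249 197 115  95  94  96  96  89  61  58  60  58  52  44  43  48
   78  98  99 101  95  94 145 245 253 251 250 250]
 [248 249 217 137  94  93  96  97  91  61  27  23  24  25  23  21  22  23
   41  74  96  98  96  93 108 194 250 252 251 251]
 [248 249 176 110  93  94  95  96  83  33  18  20  22  22  21  24  23  21
   25  51  82  94  96  93 
[... 1833 characters left out ...]
 93  94  97 103
  110 116 119 125 169 235 249 248 247 247 247 247]
 [249 249 249 249 250 250 233 169 124 105  96  97  92  92  91  94  94  92
   98 118 151 201 235 245 247 247 246 246 246 247]
 [249 248 248 249 249 250 249 239 217 187 144 126 113 107 109 113 111 117
  143 196 232 244 249 248 247 247 247 246 246 246]
 [249 248 248 248 248 248 249 249 248 245 239 234 213 196 202 215 216 225
  238 246 249 249 249 249 249 248 248 248 248 248]]
253.80823680823679 107.96010296010294 129.5 [ 583.42259657 -189.49161571   48.        ]
-90 14.1; -80 14.1; -70 14.0; -60 13.6; -50 13.0; -40 13.5; -30 13.9; -20 14.1; -10 13.9; 0 13.2; 10 12.3; 20 13.5; 30 14.3; 40 14.6; 50 14.5; 60 14.1; 70 13.4; 80 13.6;
```

```bash
cat >> h.py <<'E'
def hexfit(c,u,v,z=.048,th=60,w=11):
    k=8;g=c["pixels"].max(2).astype(np.float32)
    U,V=np.meshgrid(np.arange(u-w,u+w,1/k),np.arange(v-w,v+w,1/k))
    G=cv2.remap(g,U.astype(np.float32),V.astype(np.float32),cv2.INTER_CUBIC)
    m=((G<th)*255).astype(np.uint8)
    cs,_=cv2.findContours(m,cv2.RETR_EXTERNAL,cv2.CHAIN_APPROX_NONE)
    q=max(cs,key=cv2.contourArea)[:,0]
    p=np.array([plane(c,u-w+a/k,v-w+b/k,z)[:2]*1000 for a,b in q],np.float32)
    M=cv2.moments(p.reshape(-1,1,2));ce=np.array([M["m10"],M["m01"]])/M["m00"]
    d=p-ce;best=min(((max(np.ptp(d@[np.cos(t+i*np.pi/3),np.sin(t+i*np.pi/3)]) for i in range(3)),t) for t in np.radians(np.arange(0,60,.5))))
    flats=[np.ptp(d@[np.cos(best[1]+i*np.pi/3),np.sin(best[1]+i*np.pi/3)]) for i in range(3)]
    r=np.hypot(*d.T);th_=np.arctan2(d[:,1],d[:,0]);h=np.angle(np.sum(r*np.exp(6j*th_)))/6
    return ce,np.degrees(best[1]),flats,"corner deg mod60",np.degrees(h)%60
E
python3 - <<'E'
from h import *
c=wcam();print(hexfit(c,253.8,108))
s,M=tool();f=M[:,0];print("front dir",M[:,0],s["tool_pos"])
e=plane(c,254.5,165.2,s["tool_pos"][2]+.002)-s["tool_pos"];print("handle end rel",np.round(e*1000,1),e@M[:,0]*1000,e@M[:,2]*1000)
E
```

```text
(array([ 583.41479932, -189.58639234]), np.float64(10.5), [np.float64(14.755452989350959), np.float64(14.762235899338425), np.float64(14.568649024954917)], 'corner deg mod60', np.float64(39.32848605268914))
front dir [-9.86006094e-01 -1.66709240e-01  1.09889958e-04] [ 0.51470989 -0.20095317  0.23322486]
handle end rel [51.6  8.1  2. ] -52.27273783770321 0.5945901602045228
```

```bash
python3 -m jog '[[10,-1,0,10,8],[20,-2,0,20,8],[35,-3,0,30,8],[50,-4,0,40,8],[65,-5,0,50,8],[80,-6,0,60,8],[95,-7,0,70,8],[110,-8,0,80,8],[120,-10,0,90,8],[134,-12,0,100,8]]'
python3 -m jog '[[0,0,0,10,8],[0,0,0,20,8],[0,0,0,30,8],[0,0,0,40,8],[0,0,0,50,8],[0,0,0,50.3,8],[0,0,0,50.3,8],[0,0,0,50.3,8],[0,0,0,50.3,8],[0,0,0,50.3,8]]'
python3 - <<'E'
from h import *
summ();print(bot.read_state()["q"]);c=wcam("w17")
E
```

```text
time: 33.65
tool_pos: [0.6489, -0.213, 0.2329]
tcp_rot: [-1.354, 0.95, -0.949]
wrist_force: [-0.7, -0.5, -2.5]
width: 0.171
time: 34.9
tool_pos: [0.6488, -0.2122, 0.2333]
tcp_rot: [-1.553, 0.275, -0.275]
wrist_force: [0.2, -0.4, -2.9]
width: 0.171
t 34.9 pos [ 648.8 -212.2  233.3] jaw axis deg 69.9 y [ 0. -0. -1.] F [ 0.2 -0.4 -2.9] T [-0.01 -0.01 -0.  ] w 14.6
[-3.52579162e-01  2.92052320e-01  1.61123948e+00 -9.55789451e-06
  1.23826413e+00 -1.57320736e+00]
```

View pics/w17.png

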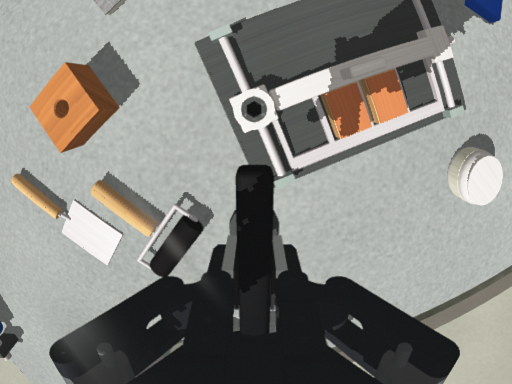

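```bash
python3 - <<'E'
from h import *
c=wcam();m=dark(c,(240,270,95,122),60)
n,l,s,ce=cv2.connectedComponentsWithStats(m);i=1+np.argmax(s[1:,4]);print(ce[i],s[i])
for th in (50,60,70): print(hexfit(c,*ce[i],th=th))
summ();print([np.round(plane(c,62+a,108,.055)*1000,1) for a in (0,1)])
crop(c,215,300,80,150,7,"w17z")
E
```

```text
[253.46892655 108.80225989] [247 101  14  16 177]
(array([ 583.02447048, -189.53305119]), np.float64(11.5), [np.float64(14.52869834761678), np.float64(14.235458432819335), np.float64(14.487320485203604)], 'corner deg mod60', np.float64(40.98842756068233))
(array([ 583.06057943, -189.5609435 ]), np.float64(11.5), [np.float64(15.005873265317467), np.float64(14.728953095735546), np.float64(14.996468622666972)], 'corner deg mod60', np.float64(41.007548804652366))
(array([ 583.09780293, -189.57709517]), np.float64(10.5), [np.float64(15.504364953405618), np.float64(15.135418137307838), np.float64(15.458779993417288)], 'corner deg mod60', np.float64(40.69221434976301))
t 35.0 pos [ 648.8 -212.2  233.3] jaw axis deg 69.9 y [ 0. -0. -1.] F [-0.7 -0.5 -2.4] T [-0.    0.03 -0.07] w 14.6
[array([ 494.3, -389. ,   55. ]), array([ 495. , -387.7,   55. ])]
```

View pics/w17z.png

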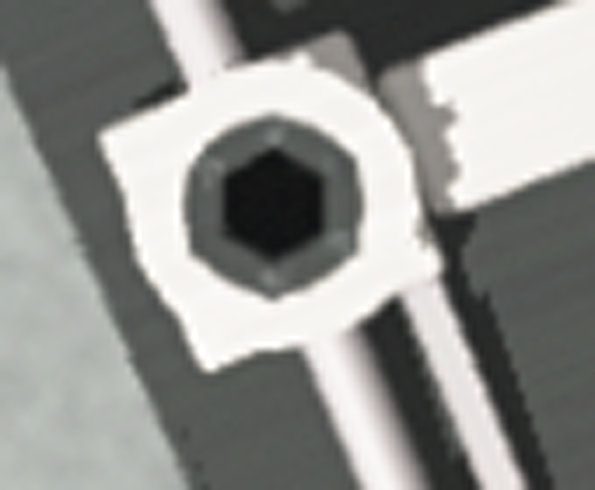

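```bash
python3 - <<'E'
from h import *
c=wcam();s,M=tool()
g=c["pixels"].max(2);print(g[155:175,254],g[155:175,246],g[155:175,262]); print(g[185,225:285],g[172,228:280])
for v in (163,164,165,166,167):
  for z in (.002,-.006,-.014):
    e=plane(c,254.5,v,s["tool_pos"][2]+z)-s["tool_pos"];print(v,z,round(-e@M[:,0]*1000,1),end=" | ")
crop(c,200,310,150,330,4,"hz")
# width at given rows
for v in (172,185,200):
  a=[u for u in range(225,285) if g[v,u]<45]; 
  for z in (.002,-.014):
    p=plane(c,a[0]-.5,v,s["tool_pos"][2]+z);q=plane(c,a[-1]+.5,v,s["tool_pos"][2]+z);print(v,a[0],a[-1],z,round(np.linalg.norm(p-q)*1000,1),round(((p+q)/2-s["tool_pos"])@M[:,2]*1000,1))
E
```

```text
[91 91 90 88 91 88 87 91 91 73 26 16 17 16 18 18 21 21 25 27] [ 85  92  93 103 125 163 176 189 193 153  48  16  14  19  16  18  21  20
  24  26] [90 91 89 86 90 92 91 89 93 72 28 15 17 16 18 16 21 21 22 19]
[180 178 180 181 184 188 190 189 190 192 159  48  29  31  37  38  38  40
  41  40  39  39  39  38  38  38  38  32  19  17  16  19  17  19  19  19
  16  17  17  18  19  17  20  19  20  18  15  19  44 109 169 194 195 197
 195 196 195 195 194 195] [184 185 187 190 186 184 184 175 122  32  18  22  21  23  20  22  23  22
  20  21  21  23  23  22  23  22  21  21  21  21  20  20  21  21  21  20
  18  18  17  19  19  15  17  17  37  70  88 100 177 238 246 249]
163 0.002 54.4 | 163 -0.006 52.7 | 163 -0.014 50.9 | 164 0.002 54.0 | 164 -0.006 52.2 | 164 -0.014 50.4 | 165 0.002 53.6 | 165 -0.006 51.8 | 165 -0.014 50.0 | 166 0.002 53.2 | 166 -0.006 51.3 | 166 -0.014 49.5 | 167 0.002 52.8 | 167 -0.006 50.9 | 167 -0.014 49.0 | 172 237 272 0.002 14.4 -0.7
172 237 272 -0.014 16.4 -0.6
185 237 273 0.002 15.0 -0.5
185 237 273 -0.014 17.1 -0.4
200 237 272 0.002 14.9 -0.7
200 237 272 -0.014 16.9 -0.6
```

View pics/hz.png

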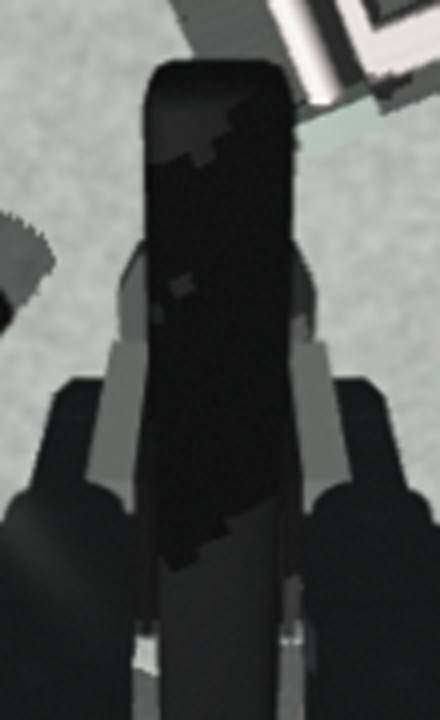

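```bash
python3 -m jog '[[-15,5,0,0.4,8],[-35,12,0,0.4,8],[-52,18,-10,0.4,8],[-62,21,-30,0.4,8],[-65.6,22.6,-50,0.4,8],[-65.6,22.6,-65,0.4,8],[-65.6,22.6,-73,0.4,8],[-65.6,22.6,-73,0.4,8],[-65.6,22.6,-73,0.4,8],[-65.6,22.6,-73,0.4,8]]'
python3 - <<'E'
from h import *
summ();s=cam("side");crop(s,210,330,70,180,6,"s18");t=cam("top");crop(t,270,350,140,200,9,"t18");wcam();summ();wcam();summ()
E
```

```text
time: 36.3
tool_pos: [0.5839, -0.1899, 0.1612]
tcp_rot: [-1.554, 0.268, -0.27]
wrist_force: [0.9, 0.1, -2.9]
width: 0.171
t 36.3 pos [ 583.9 -189.9  161.2] jaw axis deg 70.4 y [ 0. -0. -1.] F [ 0.9  0.1 -2.9] T [-0.   -0.02 -0.01] w 14.6
t 36.45 pos [ 583.5 -189.8  160.8] jaw axis deg 70.4 y [ 0. -0. -1.] F [-0.6 -0.9 -2.5] T [ 0.06  0.06 -0.03] w 14.6
t 36.5 pos [ 583.4 -189.7  160.7] jaw axis deg 70.4 y [ 0. -0. -1.] F [ 0.   0.7 -3.7] T [-0.02  0.03 -0.  ] w 14.8
```

View pics/s18.png

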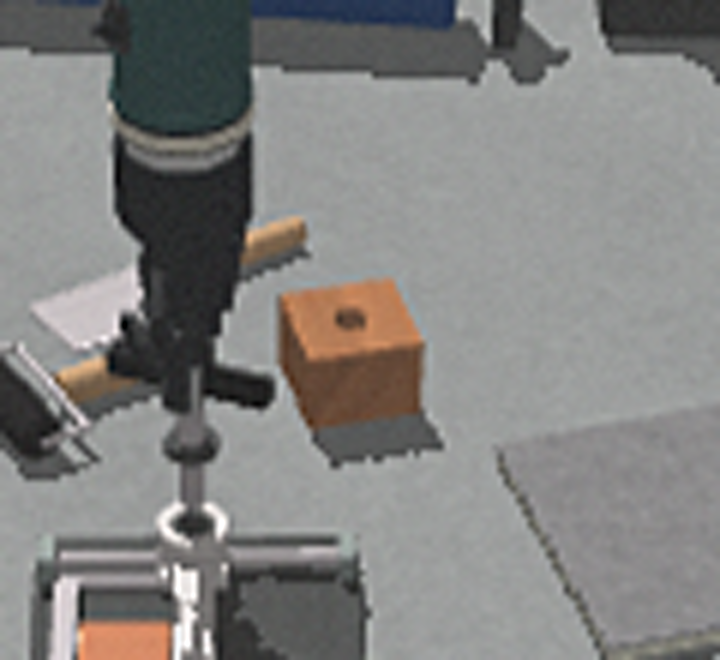

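```bash
python3 -m jog '[[0,0,-3,0,8],[0,0,-6,0,8],[0,0,-8,0,8],[0,0,-10,0,8],[0,0,-12,0,8],[0,0,-14,0,8],[0,0,-16,0,8],[0,0,-16,0,8],[0,0,-16,0,8],[0,0,-16,0,8]]' 100
python3 -m jog '[[0,0,-2,0,8],[0,0,-4,0,8],[0,0,-6,0,8],[0,0,-8,0,8],[0,0,-9,0,8],[0,0,-10,0,8],[0,0,-11,0,8],[0,0,-12,0,8],[0,0,-12,0,8],[0,0,-12,0,8]]'
python3 - <<'E'
from h import *
summ();s=cam("side");crop(s,210,330,70,180,6,"s19")
E
```

```text
time: 37.75
tool_pos: [0.5833, -0.1895, 0.1442]
tcp_rot: [-1.554, 0.269, -0.269]
wrist_force: [1.7, 0.4, -2.9]
width: 0.17
time: 39.0
tool_pos: [0.5833, -0.1896, 0.1322]
tcp_rot: [-1.554, 0.269, -0.269]
wrist_force: [3.0, 3.3, -1.9]
width: 0.169
t 39.0 pos [ 583.3 -189.6  132.2] jaw axis deg 70.4 y [ 0.  0. -1.] F [ 3.   3.3 -1.9] T [ 0.78 -0.63  0.03] w 14.4
```

View pics/s19.png

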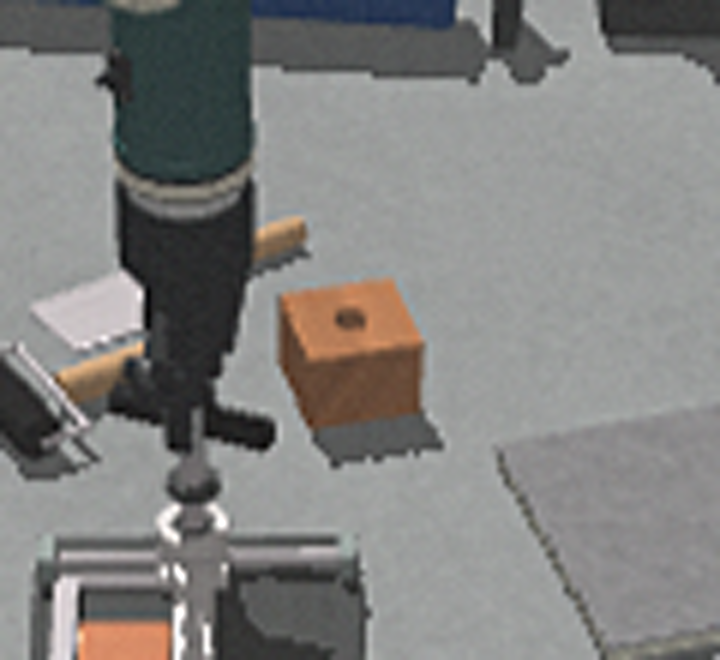

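```bash
python3 -m jog '[[0.3,0.3,0,0,8],[0.3,0.3,-0.5,0,8],[0.3,0.3,-1,0,8],[0.3,0.3,-1.5,0,8],[0.3,0.3,-1.5,0,8],[0.3,0.3,-1.5,0,8],[0.3,0.3,-1.5,0,8],[0.3,0.3,-1.5,0,8],[0.3,0.3,-1.5,0,8],[0.3,0.3,-1.5,0,8]]'
python3 - <<'E'
from h import *
summ()
E
```

```text
time: 40.3
tool_pos: [0.5837, -0.1896, 0.1315]
tcp_rot: [-1.554, 0.269, -0.27]
wrist_force: [0.0, 2.4, 5.6]
width: 0.165
t 40.3 pos [ 583.7 -189.6  131.5] jaw axis deg 70.4 y [ 0. -0. -1.] F [0.  2.4 5.6] T [ 0.62 -0.03 -0.04] w 14.1
```

```bash
python3 -m jog '[[0,0,0,-5,8],[0,0,0,-10,8],[0,0,0,-16,8],[0,0,0,-22,8],[0,0,0,-28,8],[0,0,0,-34,8],[0,0,0,-40,8],[0,0,0,-45,8],[0,0,0,-50,8],[0,0,0,-50,8]]'
python3 - <<'E'
from h import *
summ();wcam("w20")
E
```

```text
time: 41.55
tool_pos: [0.5839, -0.1897, 0.1315]
tcp_rot: [-1.357, 0.942, -0.944]
wrist_force: [1.6, 2.1, 5.3]
width: 0.168
t 41.55 pos [ 583.9 -189.7  131.5] jaw axis deg 20.4 y [ 0. -0. -1.] F [1.6 2.1 5.3] T [ 0.37 -0.23  0.08] w 14.3
```

View pics/w20.png

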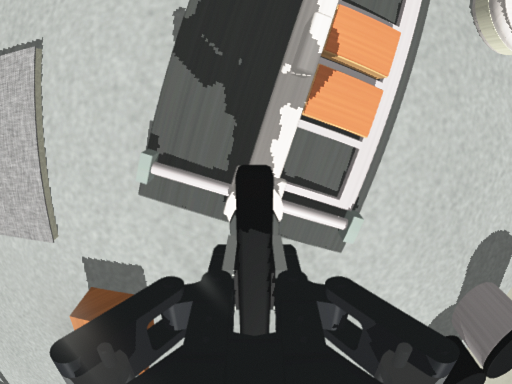

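```bash
python3 -m jog '[[0,0,0,-5,8],[0,0,0,-10,8],[0,0,0,-16,8],[0,0,0,-22,8],[0,0,0,-28,8],[0,0,0,-34,8],[0,0,0,-40,8],[0,0,0,-45,8],[0,0,0,-50,8],[0,0,0,-50,8]]'
python3 - <<'E'
from h import *
summ()
E
python3 -m jog '[[0,0,0,-4,8],[0,0,0,-8,8],[0,0,0,-12,8],[0,0,0,-16,8],[0,0,0,-20,8],[0,0,0,-23,8],[0,0,0,-26,8],[0,0,0,-28,8],[0,0,0,-30,8],[0,0,0,-30,8]]'
python3 - <<'E'
from h import *
summ()
E
```

```text
time: 42.85
tool_pos: [0.5837, -0.1898, 0.1315]
tcp_rot: [-0.919, 1.577, -1.579]
wrist_force: [0.5, 1.7, 5.7]
width: 0.165
t 42.85 pos [ 583.7 -189.8  131.5] jaw axis deg -29.6 y [ 0. -0. -1.] F [0.5 1.7 5.7] T [ 0.32 -0.05  0.1 ] w 14.1
time: 44.1
tool_pos: [0.5834, -0.1898, 0.1315]
tcp_rot: [-0.524, 1.921, -1.923]
wrist_force: [-0.6, 1.0, 6.0]
width: 0.167
t 44.1 pos [ 583.4 -189.8  131.5] jaw axis deg -59.5 y [ 0. -0. -1.] F [-0.6  1.   6. ] T [0.34 0.08 0.1 ] w 14.2
```

```bash
python3 -m jog '[[0,0,0,-2,8],[0,0,0,-4,8],[0,0,0,-6,8],[0,0,0,-8,8],[0,0,0,-10,8],[0,0,0,-12,8],[0,0,0,-14,8],[0,0,0,-16,8],[0,0,0,-16,8],[0,0,0,-16,8]]'
python3 - <<'E'
from h import *
summ()
E
```

```text
time: 45.35
tool_pos: [0.5833, -0.1897, 0.1314]
tcp_rot: [-0.266, 2.086, -2.088]
wrist_force: [-0.6, 1.1, 6.2]
width: 0.168
t 45.35 pos [ 583.3 -189.7  131.4] jaw axis deg -75.5 y [-0. -0. -1.] F [-0.6  1.1  6.2] T [0.41 0.13 0.16] w 14.4
```

```bash
python3 -m jog '[[0,0,0,-2,8],[0,0,0,-4,8],[0,0,0,-6,8],[0,0,0,-8,8],[0,0,0,-8,8],[0,0,0,-8,8],[0,0,0,-8,8],[0,0,0,-8,8],[0,0,0,-8,8],[0,0,0,-8,8]]'
python3 - <<'E'
from h import *
summ()
E
```

```text
time: 46.6
tool_pos: [0.5833, -0.1897, 0.1314]
tcp_rot: [-0.123, 2.163, -2.164]
wrist_force: [-0.3, 1.6, 7.1]
width: 0.165
t 46.6 pos [ 583.3 -189.7  131.4] jaw axis deg -83.5 y [-0. -0. -1.] F [-0.3  1.6  7.1] T [0.47 0.18 0.13] w 14.1
```

```bash
python3 -m jog '[[0,0,0,-2,8],[0,0,0,-4,8],[0,0,0,-6,8],[0,0,0,-8,8],[0,0,0,-8,8],[0,0,0,-8,8],[0,0,0,-8,8],[0,0,0,-8,8],[0,0,0,-8,8],[0,0,0,-8,8]]'
python3 - <<'E'
from h import *
summ()
E
```

```text
time: 47.85
tool_pos: [0.5833, -0.1896, 0.1314]
tcp_rot: [-0.029, -2.207, 2.209]
wrist_force: [-0.8, 1.7, 7.4]
width: 0.166
t 47.85 pos [ 583.3 -189.6  131.4] jaw axis deg -91.5 y [-0. -0. -1.] F [-0.8  1.7  7.4] T [0.5  0.21 0.11] w 14.1
```

```bash
python3 -m jog '[[0,0,0,-2,8],[0,0,0,-4,8],[0,0,0,-6,8],[0,0,0,-7,8],[0,0,0,-8,8],[0,0,0,-8,8],[0,0,0,-8,8],[0,0,0,-8,8],[0,0,0,-8,8],[0,0,0,-8,8]]'
python3 - <<'E'
from h import *
summ()
E
```

```text
time: 49.1
tool_pos: [0.5833, -0.1896, 0.1314]
tcp_rot: [-0.177, -2.134, 2.136]
wrist_force: [-1.0, 3.6, 7.1]
width: 0.169
t 49.1 pos [ 583.3 -189.6  131.4] jaw axis deg -99.5 y [-0. -0. -1.] F [-1.   3.6  7.1] T [0.48 0.21 0.24] w 14.4
```

```bash
python3 -m jog '[[0,0,0,-1,8],[0,0,0,-2,8],[0,0,0,-3,8],[0,0,0,-4,8],[0,0,0,-5,8],[0,0,0,-5,8],[0,0,0,-5,8],[0,0,0,-5,8],[0,0,0,-5,8],[0,0,0,-5,8]]'
python3 - <<'E'
from h import *
summ()
E
```

```text
time: 50.35
tool_pos: [0.5832, -0.1896, 0.1314]
tcp_rot: [-0.265, -2.086, 2.087]
wrist_force: [-0.8, 1.8, 6.7]
width: 0.164
t 50.35 pos [ 583.2 -189.6  131.4] jaw axis deg -104.5 y [-0. -0. -1.] F [-0.8  1.8  6.7] T [0.54 0.17 0.38] w 14.0
```

```bash
python3 -m jog '[[0,0,0,-1,8],[0,0,0,-2,8],[0,0,0,-3,8],[0,0,0,-4,8],[0,0,0,-5,8],[0,0,0,-5,8],[0,0,0,-5,8],[0,0,0,-5,8],[0,0,0,-5,8],[0,0,0,-5,8]]' 120
python3 - <<'E'
from h import *
summ()
E
```

```text
time: 51.6
tool_pos: [0.5833, -0.1896, 0.1315]
tcp_rot: [-0.349, -2.036, 2.037]
wrist_force: [-1.7, 1.5, 6.5]
width: 0.165
t 51.6 pos [ 583.3 -189.6  131.5] jaw axis deg -109.5 y [-0. -0. -1.] F [-1.7  1.5  6.5] T [0.53 0.19 0.34] w 14.1
```

```bash
python3 - <<'E'
from h import *
c=wcam("w21");crop(c,200,310,150,330,4,"hz2")
E
```

```text
(no output)
```

View pics/hz2.png

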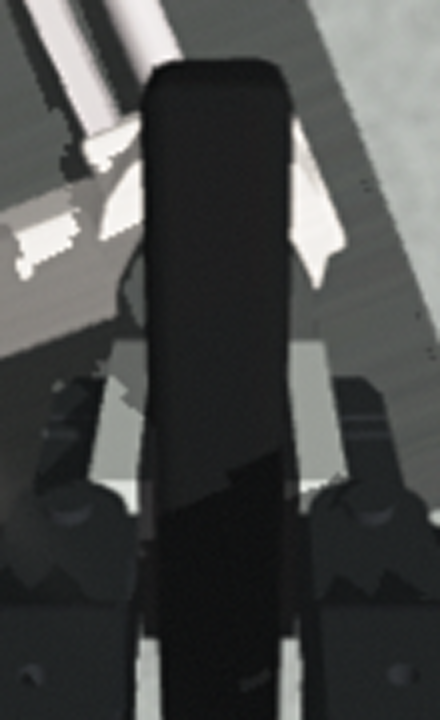

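View pics/w21.png

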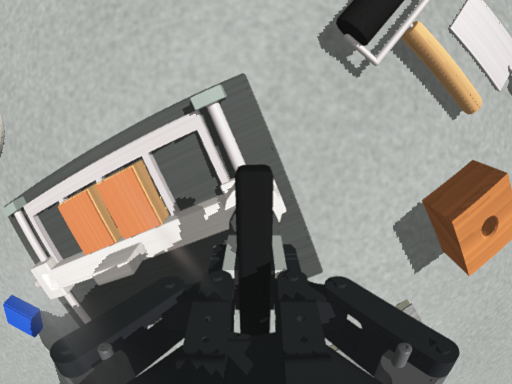

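```bash
python3 -m jog '[[0,0,0,-2,8],[0,0,0,-4,8],[0,0,0,-6,8],[0,0,0,-8,8],[0,0,0,-8,8],[0,0,0,-8,8],[0,0,0,-8,8],[0,0,0,-8,8],[0,0,0,-8,8],[0,0,0,-8,8]]' 120
python3 - <<'E'
from h import *
summ();print(bot.read_state()["q"]);c=wcam("w22");crop(c,200,310,150,330,4,"hz3");t=cam("top","t22");crop(t,270,350,140,200,9,"t22z")
E
```

```text
time: 52.9
tool_pos: [0.5832, -0.1896, 0.1314]
tcp_rot: [-0.478, -1.953, 1.954]
wrist_force: [-1.6, 2.2, 7.2]
width: 0.161
t 52.9 pos [ 583.2 -189.6  131.4] jaw axis deg -117.5 y [-0. -0. -1.] F [-1.6  2.2  7.2] T [0.57 0.19 0.12] w 13.8
[-3.54554295e-01  2.53790713e-01  1.85901951e+00 -6.68584544e-04
  1.02915451e+00  1.69679990e+00]
```

View pics/hz3.png

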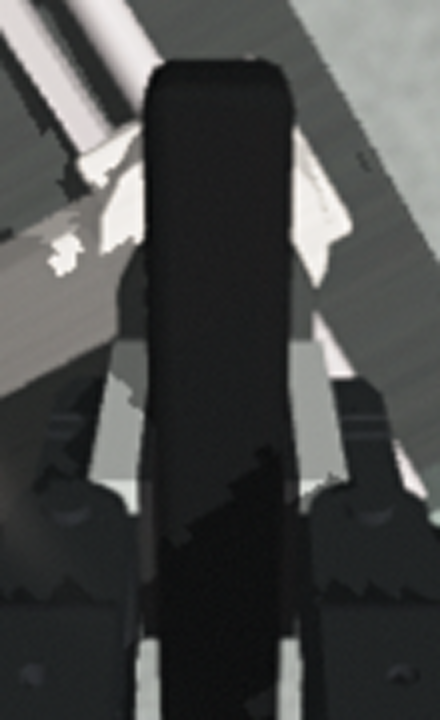

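View pics/t22z.png

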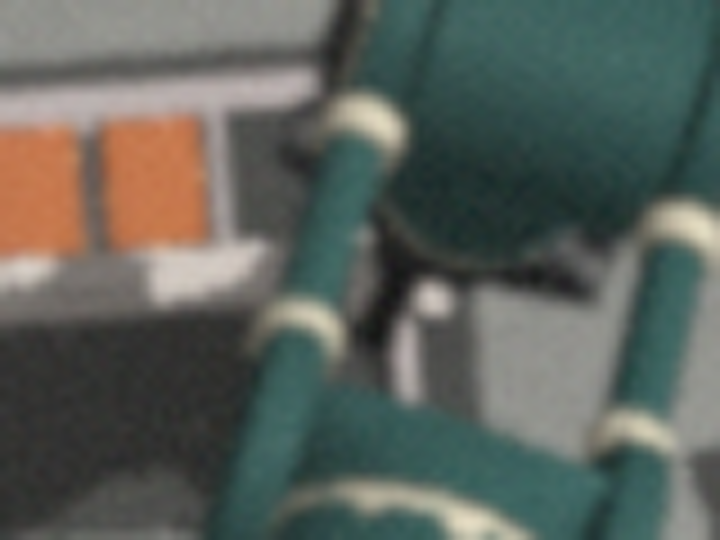

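```bash
python3 -m jog '[[0,0,0,-1,8],[0,0,0,-2,8],[0,0,0,-3,8],[0,0,0,-4,8],[0,0,0,-4,8],[0,0,0,-4,8],[0,0,0,-4,8],[0,0,0,-4,8],[0,0,0,-4,8],[0,0,0,-4,8]]' 120
python3 - <<'E'
from h import *
summ();c=wcam("w23");crop(c,200,310,150,330,4,"hz4")
g=c["pixels"].max(2)
for v in (172,180,190,200,210,220,230,250,270,290,310): print(v,[u for u in range(225,285) if g[v,u]<32][:1],[u for u in range(225,285) if g[v,u]<32][-1:])
E
```

```text
time: 54.25
tool_pos: [0.5833, -0.1895, 0.1315]
tcp_rot: [-0.539, -1.91, 1.911]
wrist_force: [-0.6, 1.6, 7.1]
width: 0.165
t 54.25 pos [ 583.3 -189.5  131.5] jaw axis deg -121.5 y [-0. -0. -1.] F [-0.6  1.6  7.1] T [0.51 0.18 0.05] w 14.1
172 [237] [271]
180 [236] [272]
190 [237] [271]
200 [237] [271]
210 [236] [271]
220 [236] [271]
230 [236] [271]
250 [237] [271]
270 [238] [270]
290 [239] [277]
310 [240] [280]
```

```bash
python3 -m jog '[[0,0,5,0,8],[0,0,12,0,8],[0,0,22,0,8],[0,0,35,0,8],[0,0,60,0,8],[-10,6,85,0,8],[-30,18,102,0,8],[-50,30,102,0,8],[-60,36,102,0,8],[-60,36,102,0,8]]' 100
python3 - <<'E'
from h import *
summ();cam("side");c=wcam("w24");
m=dark(c,(235,280,90,130),60)
n,l,s,ce=cv2.connectedComponentsWithStats(m);i=1+np.argmax(s[1:,4]);print(ce[i],s[i])
for th in (50,60,70): print(hexfit(c,*ce[i],th=th))
crop(c,215,300,80,150,7,"w24z")
E
```

```text
time: 55.55
tool_pos: [0.5228, -0.1532, 0.233]
tcp_rot: [-0.541, -1.909, 1.91]
wrist_force: [0.2, 0.3, -3.0]
width: 0.164
t 55.55 pos [ 522.8 -153.2  233. ] jaw axis deg -121.6 y [-0. -0. -1.] F [ 0.2  0.3 -3. ] T [-0.01  0.06  0.  ] w 14.0
[252.7877095  108.17318436] [245 101  16  15 179]
(array([ 583.41304894, -189.75037654]), np.float64(41.5), [np.float64(14.419762212676435), np.float64(13.931367622448125), np.float64(14.384241708800797)], 'corner deg mod60', np.float64(11.33021118837316))
(array([ 583.36314304, -189.73956222]), np.float64(41.5), [np.float64(14.864556938831104), np.float64(14.515355752221701), np.float64(14.852400053446276)], 'corner deg mod60', np.float64(11.437858456466039))
(array([ 583.32413695, -189.72999696]), np.float64(42.0), [np.float64(15.390677149630958), np.float64(15.024290195857558), np.float64(15.329840695727821)], 'corner deg mod60', np.float64(12.296582874212733))
```

View pics/w24.png

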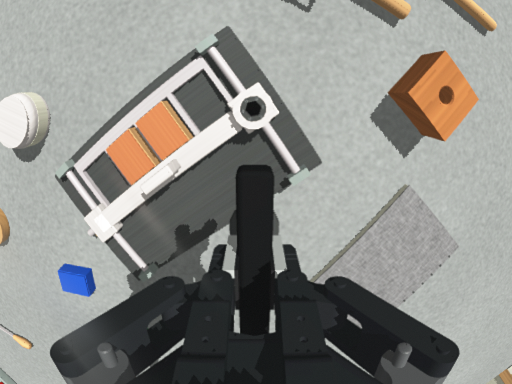

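View pics/w24z.png

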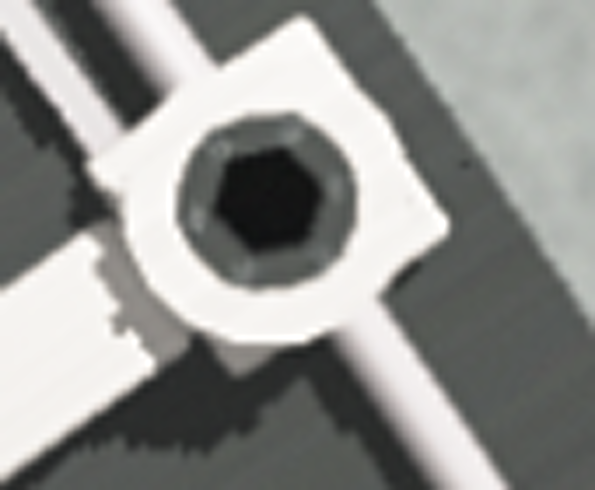

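```bash
python3 -m jog '[[10,-6,0,8,8],[25,-15,0,16,8],[40,-24,0,24,8],[55,-33,-20,32,8],[60.2,-36.2,-45,40,8],[60.2,-36.2,-65,43,8],[60.2,-36.2,-73,43,8],[60.2,-36.2,-73,43,8],[60.2,-36.2,-73,43,8],[60.2,-36.2,-73,43,8]]' 100
python3 -m jog '[[0,0,-4,0,8],[0,0,-7,0,8],[0,0,-10,0,8],[0,0,-13,0,8],[0,0,-16,0,8],[0,0,-18,0,8],[0,0,-20,0,8],[0,0,-20,0,8],[0,0,-20,0,8],[0,0,-20,0,8]]' 100
python3 - <<'E'
from h import *
summ();
E
```

```text
time: 56.9
tool_pos: [0.5844, -0.1898, 0.1611]
tcp_rot: [-0.208, 2.115, -2.117]
wrist_force: [-0.1, 1.1, -2.6]
width: 0.161
time: 58.15
tool_pos: [0.5837, -0.1896, 0.1399]
tcp_rot: [-0.21, 2.117, -2.117]
wrist_force: [-0.0, -0.1, -2.2]
width: 0.166
t 58.15 pos [ 583.7 -189.6  139.9] jaw axis deg -78.6 y [ 0. -0. -1.] F [-0.  -0.1 -2.2] T [-0.01  0.01 -0.03] w 14.1
```

```bash
python3 -m jog '[[0,0,-2,0,8],[0,0,-4,0,8],[0,0,-6,0,8],[0,0,-7,0,8],[0,0,-8,0,8],[0,0,-8.8,0,8],[0,0,-8.8,0,8],[0,0,-8.8,0,8],[0,0,-8.8,0,8],[0,0,-8.8,0,8]]' 100
python3 - <<'E'
from h import *
summ();
E
python3 -m jog '[[0,0,0,-2,8],[0,0,0,-4,8],[0,0,0,-6,8],[0,0,0,-8,8],[0,0,0,-8,8],[0,0,0,-8,8],[0,0,0,-8,8],[0,0,0,-8,8],[0,0,0,-8,8],[0,0,0,-8,8]]' 100
python3 - <<'E'
from h import *
summ();
E
```

```text
time: 59.4
tool_pos: [0.584, -0.1896, 0.1316]
tcp_rot: [-0.21, 2.117, -2.117]
wrist_force: [-2.1, 1.4, 5.2]
width: 0.161
t 59.4 pos [ 584.  -189.6  131.6] jaw axis deg -78.6 y [ 0. -0. -1.] F [-2.1  1.4  5.2] T [ 0.28  0.41 -0.06] w 13.7
time: 60.65
tool_pos: [0.5837, -0.1896, 0.1315]
tcp_rot: [-0.064, 2.192, -2.192]
wrist_force: [-1.5, 0.8, 6.4]
width: 0.162
t 60.65 pos [ 583.7 -189.6  131.5] jaw axis deg -86.7 y [ 0. -0. -1.] F [-1.5  0.8  6.4] T [0.23 0.48 0.03] w 13.9
```

```bash
python3 -m jog '[[0,0,0,-1,8],[0,0,0,-2,8],[0,0,0,-3,8],[0,0,0,-4,8],[0,0,0,-5,8],[0,0,0,-5,8],[0,0,0,-5,8],[0,0,0,-5,8],[0,0,0,-5,8],[0,0,0,-5,8]]' 100
python3 - <<'E'
from h import *
summ();
E
python3 -m jog '[[0,0,0,-1,8],[0,0,0,-2,8],[0,0,0,-3,8],[0,0,0,-4,8],[0,0,0,-5,8],[0,0,0,-5,8],[0,0,0,-5,8],[0,0,0,-5,8],[0,0,0,-5,8],[0,0,0,-5,8]]' 100
python3 - <<'E'
from h import *
summ();
c=wcam();crop(c,200,310,150,330,4,"hz5")
g=c["pixels"].max(2)
for v in (172,190,210,230,250,270): print(v,[u for u in range(225,285) if g[v,u]<32][:1],[u for u in range(225,285) if g[v,u]<32][-1:])
E
```

```text
time: 61.9
tool_pos: [0.5837, -0.1896, 0.1315]
tcp_rot: [-0.032, -2.207, 2.207]
wrist_force: [-2.5, 0.8, 6.1]
width: 0.166
t 61.9 pos [ 583.7 -189.6  131.5] jaw axis deg -91.7 y [-0. -0. -1.] F [-2.5  0.8  6.1] T [0.26 0.6  0.07] w 14.2
time: 63.15
tool_pos: [0.5836, -0.1896, 0.1315]
tcp_rot: [-0.125, -2.161, 2.162]
wrist_force: [-1.7, 1.6, 6.0]
width: 0.161
t 63.15 pos [ 583.6 -189.6  131.5] jaw axis deg -96.6 y [-0. -0. -1.] F [-1.7  1.6  6. ] T [0.29 0.58 0.28] w 13.7
172 [236] [270]
190 [237] [241]
210 [236] [241]
230 [237] [241]
250 [237] [242]
270 [239] [270]
```

View pics/hz5.png

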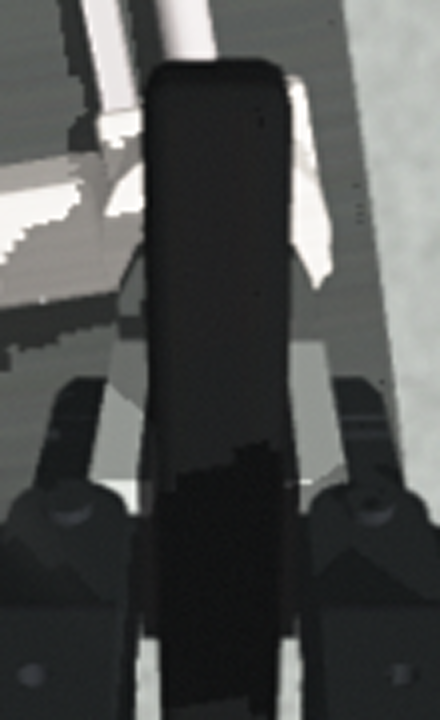

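```bash
python3 -m jog '[[0,0,0,4,8],[0,0,0,8,8],[0,0,0,8,8],[0,0,5,8,8],[0,0,15,8,8],[0,0,30,8,8],[0,0,50,8,8],[0,0,75,8,8],[0,0,102,8,8],[0,0,102,8,8]]' 80
python3 - <<'E'
from h import *
summ()
E
python3 -m jog '[[-10,-20,0,3,8],[-22,-45,0,6,8],[-34,-75,0,9,8],[-50,-105,0,9,8],[-65,-130,0,9,8],[-80,-145,0,9,8],[-95,-155,0,9,8],[-110,-160,0,9,8],[-118,-160,0,9,8],[-118,-160,0,9,8]]' 80
python3 - <<'E'
from h import *
summ();cam("side");c=wcam("w25");summ()
E
```

```text
time: 64.45
tool_pos: [0.5859, -0.1903, 0.2376]
tcp_rot: [-0.018, 2.203, -2.209]
wrist_force: [1.4, -0.7, -1.5]
width: 0.164
t 64.45 pos [ 585.9 -190.3  237.6] jaw axis deg -88.6 y [ 0.01 -0.   -1.  ] F [ 1.4 -0.7 -1.5] T [0.   0.02 0.02] w 14.0
time: 65.7
tool_pos: [0.4653, -0.3491, 0.2331]
tcp_rot: [-0.192, 2.127, -2.127]
wrist_force: [-0.1, -0.1, -2.1]
width: 0.165
t 65.7 pos [ 465.3 -349.1  233.1] jaw axis deg -79.7 y [ 0.  0. -1.] F [-0.1 -0.1 -2.1] T [ 0.05 -0.    0.  ] w 14.1
t 65.8 pos [ 466.  -349.1  233.2] jaw axis deg -79.6 y [ 0. -0. -1.] F [ 0.5  0.8 -2.9] T [ 0.01 -0.01 -0.03] w 13.9
```

View pics/w25.png

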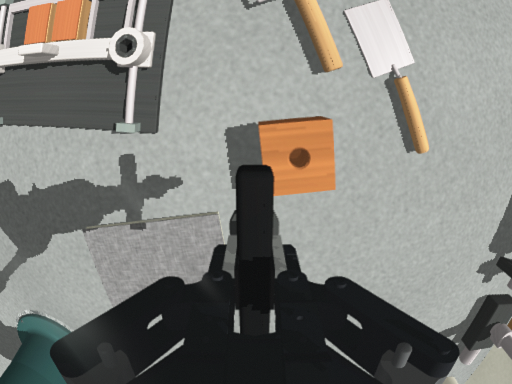

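Hole visible at (300,158). Measure it and the screw (126,46).

```bash
python3 - <<'E'
from h import *
c=wcam();p=c["pixels"][:,:,0];m=np.zeros(p.shape,np.uint8);m[143:173,285:316]=(p[143:173,285:316]<130)*255
cs,_=cv2.findContours(m,cv2.RETR_EXTERNAL,cv2.CHAIN_APPROX_NONE);k=max(cs,key=cv2.contourArea)
q=np.array([plane(c,float(a),float(b),.055)[:2]*1000 for a,b in k[:,0]],np.float32);print(cv2.fitEllipse(q),cv2.minEnclosingCircle(q))
# stand top
m=dark(c,(110,142,30,62),60)
n,l,s,ce=cv2.connectedComponentsWithStats(m);i=1+np.argmax(s[1:,4]);print(ce[i],hexfit(c,*ce[i]))
summ();v=bot.read_state()["tool_pos"]
crop(c,250,350,105,205,6,"w25z")
E
```

```text
((494.1524658203125, -391.25689697265625), (18.437789916992188, 19.645626068115234), 13.83375358581543) ((493.9143371582031, -391.3905944824219), 10.150450706481934)
[126.90322581  44.30107527] (array([ 584.77792393, -191.14982465]), np.float64(40.0), [np.float64(15.065244131122697), np.float64(14.601781085713395), np.float64(14.009125916235242)], 'corner deg mod60', np.float64(6.919873600399894))
t 65.85 pos [ 466.2 -349.2  233.2] jaw axis deg -79.6 y [ 0. -0. -1.] F [-0.5 -0.4 -2.8] T [-0.01  0.05 -0.  ] w 13.8
```

View pics/w25z.png

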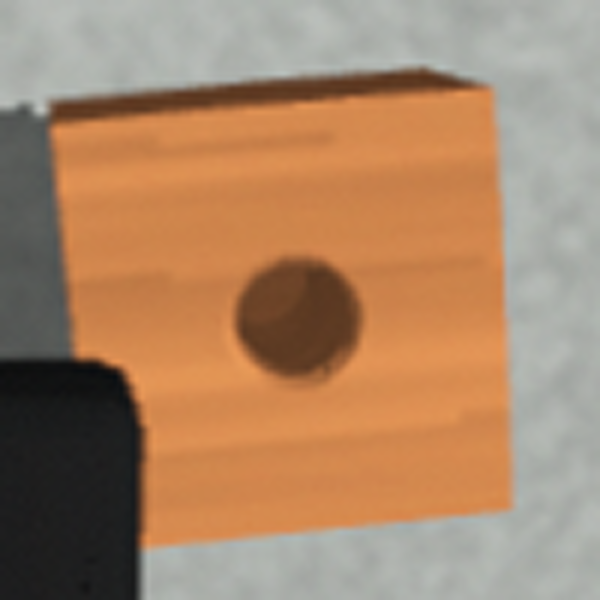

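```bash
python3 -m jog '[[7,-10,0,0,8],[14,-22,0,0,8],[22,-34,-10,0,8],[27.6,-42,-30,0,8],[27.6,-42,-50,0,8],[27.6,-42,-65,0,8],[27.6,-42,-68,0,8],[27.6,-42,-68,0,8],[27.6,-42,-68,0,8],[27.6,-42,-68,0,8]]' 80
python3 - <<'E'
from h import *
summ();s=cam("side");crop(s,210,330,70,180,6,"s26");wcam();summ()
E
python3 -m jog '[[0,0,-4,0,8],[0,0,-7,0,8],[0,0,-10,0,8],[0,0,-13,0,8],[0,0,-16,0,8],[0,0,-19,0,8],[0,0,-22,0,8],[0,0,-25,0,8],[0,0,-25,0,8],[0,0,-25,0,8]]' 80
python3 - <<'E'
from h import *
summ()
E
```

```text
time: 67.1
tool_pos: [0.4938, -0.3919, 0.1661]
tcp_rot: [-0.191, 2.125, -2.128]
wrist_force: [0.0, 1.1, -2.3]
width: 0.164
t 67.1 pos [ 493.8 -391.9  166.1] jaw axis deg -79.6 y [ 0. -0. -1.] F [ 0.   1.1 -2.3] T [0.03 0.01 0.  ] w 14.0
t 67.2 pos [ 493.6 -391.8  165.8] jaw axis deg -79.6 y [ 0. -0. -1.] F [-0.4  0.  -1.9] T [ 0.03 -0.    0.01] w 13.7
time: 68.45
tool_pos: [0.4933, -0.3915, 0.14]
tcp_rot: [-0.193, 2.127, -2.127]
wrist_force: [0.1, 0.1, -2.0]
width: 0.165
t 68.45 pos [ 493.3 -391.5  140. ] jaw axis deg -79.6 y [ 0. -0. -1.] F [ 0.1  0.1 -2. ] T [-0.   -0.01 -0.02] w 14.1
```

View pics/s26.png

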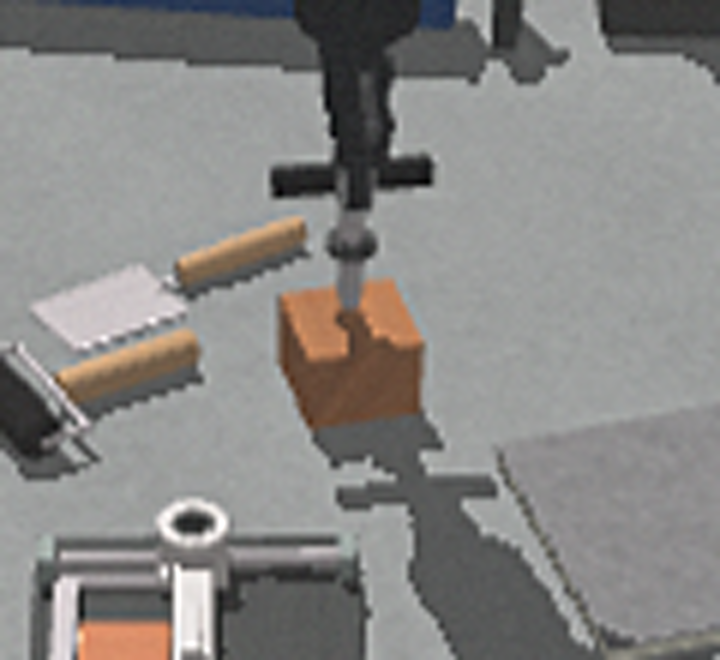

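```bash
python3 -m jog '[[0,0,-5,0,8],[0,0,-10,0,8],[0,0,-14,0,8],[0,0,-18,0,8],[0,0,-21,0,8],[0,0,-23,0,8],[0,0,-24.5,0,8],[0,0,-25.5,0,8],[0,0,-25.5,0,8],[0,0,-25.5,0,8]]' 40
python3 - <<'E'
from h import *
summ()
E
```

```text
time: 69.7
tool_pos: [0.4934, -0.3916, 0.1146]
tcp_rot: [-0.193, 2.126, -2.127]
wrist_force: [1.1, -0.0, -2.0]
width: 0.167
t 69.7 pos [ 493.4 -391.6  114.6] jaw axis deg -79.6 y [ 0. -0. -1.] F [ 1.1 -0.  -2. ] T [ 0.05 -0.03 -0.04] w 14.2
```

```bash
python3 -m jog '[[0,0,-0.4,0,25],[0,0,-0.4,0,30],[0,0,-0.4,0,40],[0,0,-0.4,0,40],[0,0,-0.4,0,40],[0,0,10,0,40],[0,0,25,0,40],[0,0,45,0,40],[-10,0,80,0,40],[-20,0,120,0,40]]' 40
python3 -m jog '[[-10,-3,20,0,60],[-30,-6,40,0,60],[-45,-10,60,0,60],[-55,-10,70,0,60],[-55,-10,70,0,60],[-55,-10,70,0,60],[-55,-10,70,0,60],[-55,-10,70,0,60],[-55,-10,70,0,60],[-55,-10,70,0,60]]'
python3 - <<'E'
from h import *
summ();wcam("w27");s=cam("side","s27");crop(s,200,330,80,230,4,"s27z");t=cam("top","t27");crop(t,230,340,130,215,7,"t27z")
E
```

```text
time: 70.95
tool_pos: [0.473, -0.3914, 0.2366]
tcp_rot: [-0.193, 2.126, -2.127]
wrist_force: [1.0, 0.1, 0.6]
width: 0.468
time: 72.2
tool_pos: [0.4184, -0.4015, 0.3043]
tcp_rot: [-0.193, 2.127, -2.126]
wrist_force: [1.2, -1.1, -0.1]
width: 0.703
t 72.2 pos [ 418.4 -401.5  304.3] jaw axis deg -79.6 y [-0.  0. -1.] F [ 1.2 -1.1 -0.1] T [-0.01 -0.04  0.02] w 60.1
```

View pics/w27.png

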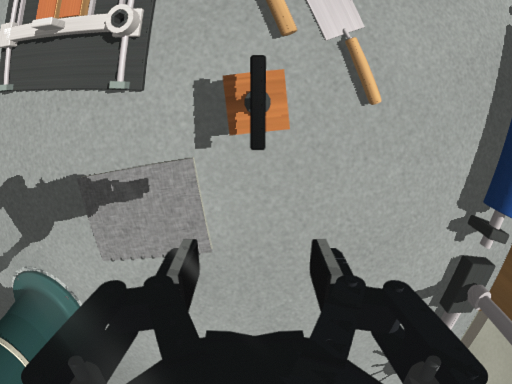

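View pics/s27z.png

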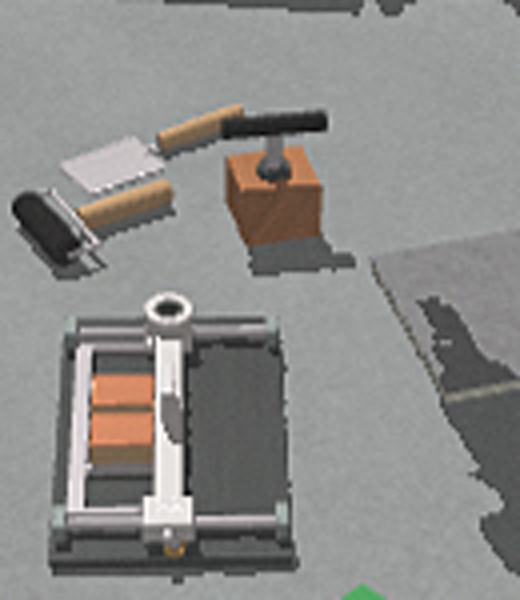

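View pics/t27z.png

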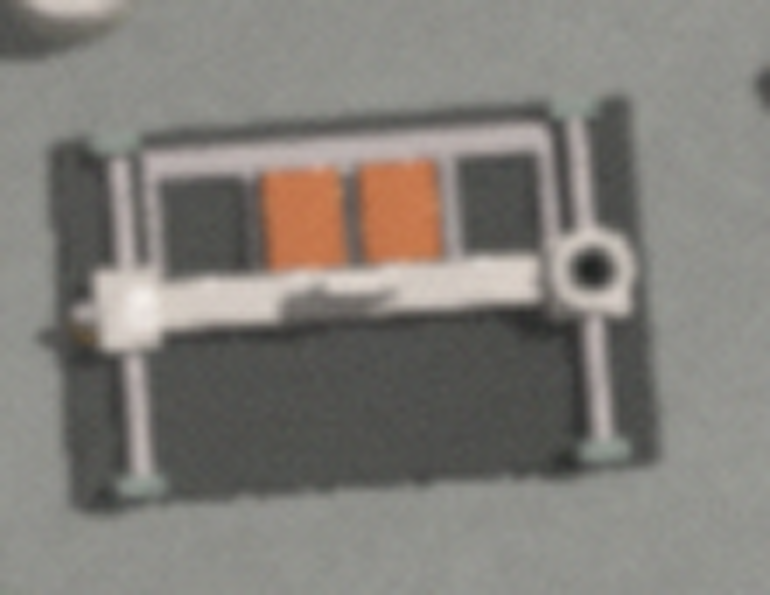

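View pics/t27.png

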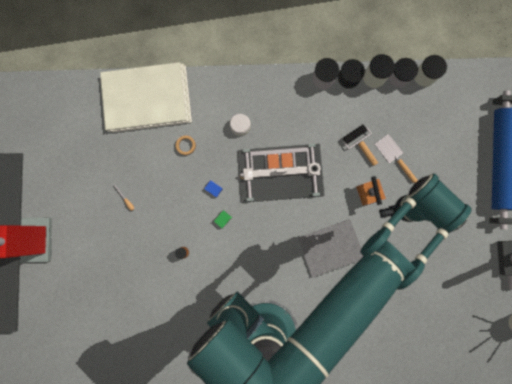

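```bash
python3 -m jog '[[5,20,0,0,60],[15,50,0,0,60],[30,80,0,0,60],[45,110,0,0,60],[60,140,-10,0,60],[75,165,-30,0,60],[88,185,-50,0,60],[96,200,-70,0,60],[96,200,-70,0,60],[96,200,-70,0,60]]'
python3 - <<'E'
from h import *
summ();c=wcam("w28")
m=dark(c,(235,280,90,130),60)
n,l,s,ce=cv2.connectedComponentsWithStats(m);i=1+np.argmax(s[1:,4]);print(ce[i],s[i])
for th in (50,60,70): print(hexfit(c,*ce[i],th=th))
print(rects(c,z=.037))
E
```

```text
time: 73.6
tool_pos: [0.5143, -0.2019, 0.235]
tcp_rot: [-0.193, 2.126, -2.127]
wrist_force: [1.1, 0.5, 1.2]
width: 0.702
t 73.6 pos [ 514.3 -201.9  235. ] jaw axis deg -79.6 y [ 0. -0. -1.] F [1.1 0.5 1.2] T [-0.06 -0.01  0.01] w 59.9
[253.98930481 107.45989305] [247 100  15  16 187]
(array([ 583.35072443, -189.52749271]), np.float64(42.0), [np.float64(14.735353019240456), np.float64(14.470359464305982), np.float64(14.467211179928007)], 'corner deg mod60', np.float64(11.136022684078702))
(array([ 583.31412147, -189.5457888 ]), np.float64(40.0), [np.float64(15.23432017684997), np.float64(14.70233504989362), np.float64(14.867597323339385)], 'corner deg mod60', np.float64(10.799622811613158))
(array([ 583.27834432, -189.58578479]), np.float64(40.5), [np.float64(15.745824003577376), np.float64(15.443343234870214), np.float64(15.384460251245454)], 'corner deg mod60', np.float64(11.005582672425595))
[(array([388., 214.]), 492.9, -389.7, 99.8, 97.3, -73.9), (array([171.,  64.]), 617.1, -92.8, 52.7, 38.9, 2.7), (array([129.,  62.]), 614.2, -43.1, 52.0, 39.0, 3.0)]
```

View pics/w28.png

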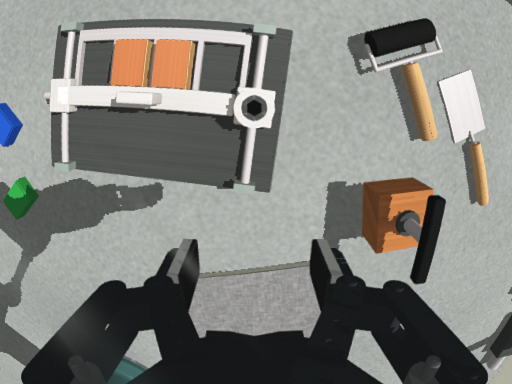

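```bash
python3 - <<'E'
from workcell import bot
print(bot.finish_job())
E
```

```text
the job is handed in; nothing more can be done
None
```

I did the whole job and handed it in at about 74 s. No verdict came back, so what follows rests on my own checks.

- **Blocks:** I found only two copper blocks. Both lie flat, copper up, in bays 2 and 3. In the last picture they sit within about 2 mm of the bay points, at the bed's angle (3°). I left the blue and green lookalikes and the other bench items alone.
- **Clamp bar:** I pushed it about 48 mm until it stopped hard at about 12 N, more than the detent's 6 N. The later pictures show it still at the end.
- **Lock screw:** I seated the key to the bottom of the socket before turning it clockwise, and it turned at 0.1 to 0.15 N m. The socket corners now stand at 11.0° (mod 60). That matches the 11.2° I expect at the stop, if the screw's zero lines up with the bed, which I inferred and wasn't told.
- **Key:** It hangs upright in its stand.

**What disagreed:** On the first tightening the torque peaked at 0.38 N m and then dropped to 0.05. I had turned the key past the stop, and it most likely slipped in the socket. I took the key out, saw the socket at about 11.4°, and seated it fully again. I then turned it once more until the torque rose to 0.28 N m, and the socket angle was unchanged to within about half a degree.

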